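# Put the fixture plates away in the bolted rack

### The job

Put the loose fixture plates away in the rack: lift the bolt's handle out of its notch, draw the bolt right back and let the handle drop into the other notch, and fold the front flap fully down. Slide each loose plate fully home into a free lane of its own and leave the stored plate in its lane; then fold the flap shut, shoot the bolt fully across it and drop the handle back into its first notch. Leave the oil bottle, chuck key, brush and square where they are.

Things in the scene. Friction and masses are not known exactly. Their poses are not given: they have to be found in the camera images.
- rack: Blue steel rack fixed to the bench, 400 mm wide with flap and bolt, 118 mm deep. Origin on the bench under the middle of the front plane (the lanes' mouths); x points into the lanes, away from the robot, y along the front, z up. Four lanes, each 47 mm wide, floor 30 mm above the bench, 112 mm deep to the back wall. On the +y side (y 146 to 248 mm) a bracket 78 mm high carries the bolt
- lane0 (a point): Middle of the mouth of lane 0 at the level of the lane's floor: rack frame (0, -82.5, 30) mm. The ribs beside it are 8 mm wide, with rounded noses; their caps overhang the lane by 5 mm each side from 6 mm inside the mouth, 14 mm above its floor (cap tops 47 mm above the bench), so a plate slides in flat under them and shows from above
- lane1 (a point): Middle of the mouth of lane 1 at the level of the lane's floor: rack frame (0, -27.5, 30) mm. The ribs beside it are 8 mm wide, with rounded noses; their caps overhang the lane by 5 mm each side from 6 mm inside the mouth, 14 mm above its floor (cap tops 47 mm above the bench), so a plate slides in flat under them and shows from above
- lane2 (a point): Middle of the mouth of lane 2 at the level of the lane's floor: rack frame (0, 27.5, 30) mm. The ribs beside it are 8 mm wide, with rounded noses; their caps overhang the lane by 5 mm each side from 6 mm inside the mouth, 14 mm above its floor (cap tops 47 mm above the bench), so a plate slides in flat under them and shows from above
- lane3 (a point): Middle of the mouth of lane 3 at the level of the lane's floor: rack frame (0, 82.5, 30) mm. The ribs beside it are 8 mm wide, with rounded noses; their caps overhang the lane by 5 mm each side from 6 mm inside the mouth, 14 mm above its floor (cap tops 47 mm above the bench), so a plate slides in flat under them and shows from above
- bolt (a joint): Barrel bolt: 10 mm rod along the rack's y at rack x = -14.5, z = 57 mm, in front of the flap. 0 = shot (its end lies 23 mm across the +y end of the shut flap, which cannot open), 0.040 m = drawn right back to +y; stops at both ends. Slides with about 1.2 N, only while the handle is lifted
- bolt_handle (a joint): Handle turning about the rod: 0 rad = level towards the robot (rack -x), down in a notch; 1.5 = upright (stop). Its 8 mm stem stands in a 12 mm notch at each end of the travel; between them the guide stops it unless lifted past about 0.85 rad. It falls by its own weight when let go; let go between the notches it lies on the guide
- bolt_knob (a point): Centre of the steel ball (18 mm across) on the end of the bolt's handle, 45 mm from the rod's axis. Rack frame with the bolt shot and the handle down: (-59.5, 178, 57) mm; 40 mm more in y when drawn
- flap (a joint): Front flap, 4 mm sheet, 297 mm wide, 45 mm high, hinged at its lower edge about the rack's y at rack x = -4, z = 30.5 mm. 0 rad = shut (upright), 1.57 = fully down on its stop: a level apron at the height of the lanes' floors, 45 mm long. Stiff: stays where left near upright, may sink down otherwise. A plate standing out of its lane by over 4 mm blocks it
- flap_knob (a point): Centre of the steel ball (18 mm across) on a short stem at the flap's free edge, at its -y end (rack y = -142 mm), 67 mm from the hinge axis: rack frame (-6, -142, 97.5) mm with the flap shut, (-71, -142, 28.5) mm with it down
- plate_a_mid (a point): Centre of a loose steel fixture plate, 110 x 44 x 10 mm, 0.36 kg, with dark holes; starts flat on the bench, left or in front of the rack; x along its length, y across, z up, centre 5 mm above its underside. Fully home in a lane its centre is at rack x = 57 mm, z = 35 mm. Two or three loose plates are present; absent ones are None
- plate_b_mid (a point): Centre of a loose steel fixture plate, 110 x 44 x 10 mm, 0.36 kg, with dark holes; starts flat on the bench, left or in front of the rack; x along its length, y across, z up, centre 5 mm above its underside. Fully home in a lane its centre is at rack x = 57 mm, z = 35 mm. Two or three loose plates are present; absent ones are None
- plate_c_mid (a point): Centre of a loose steel fixture plate, 110 x 44 x 10 mm, 0.36 kg, with dark holes; starts flat on the bench, left or in front of the rack; x along its length, y across, z up, centre 5 mm above its underside. Fully home in a lane its centre is at rack x = 57 mm, z = 35 mm. Two or three loose plates are present; absent ones are None
- stored0_mid (a point): Centre of a plate like the others already stored fully home in lane 0 (rack y = -82.5 mm); exactly one of the four is present, the absent ones are None
- stored1_mid (a point): Centre of a plate like the others already stored fully home in lane 1 (rack y = -27.5 mm); exactly one of the four is present, the absent ones are None
- stored2_mid (a point): Centre of a plate like the others already stored fully home in lane 2 (rack y = 27.5 mm); exactly one of the four is present, the absent ones are None
- stored3_mid (a point): Centre of a plate like the others already stored fully home in lane 3 (rack y = 82.5 mm); exactly one of the four is present, the absent ones are None
- oil_bottle: Bystander: white plastic bottle, 54 mm across, 150 mm tall, behind the rack; origin under its middle
- chuck_key: Bystander: T-shaped steel chuck key, about 100 x 130 mm, 18 mm high, lying to the right in front of the rack; origin on the bench near its middle
- bench_brush: Bystander: bench brush 220 mm long lying to the right of the rack; origin on the bench under it
- square: Bystander: try square, stock 100 mm and blade 140 mm, lying behind the rack on the right; origin under the middle of the stock
Mind the look-alikes: they are no part of the job. Leave any blue look-alike of the part that bears plate_b_mid alone. Leave any blue look-alike of the part that bears stored2_mid alone.

How it is judged:
By the outcome, as a careful person would: the job done as asked, in the order asked, and still so for the second after the job is handed in, with the robot touching nothing.
Of plate_a, plate_b, plate_c only 2 to 3 are there at a start; the rules pass over those that are not, and their reading is None.
Of stored0, stored1, stored2, stored3 only 1 to 1 are there at a start; the rules pass over those that are not, and their reading is None.
At some moment in a run one of plate_a, plate_b, plate_c may be knocked a few centimetres aside while the robot is not near it.
Once in a run the grip may slacken for a moment while it holds something.
It also fails if it takes over 210 s, if anything falls off the work surface, if the arm or the gripper's body presses on something with over 40 N, if the wrist force passes 120 N, or if a joint passes its speed limit or range.

### The arm

A 6-joint arm with a two-finger parallel gripper is mounted at the origin on the work surface. World frame = base frame: x ahead of the robot, y to its left, z up, the work surface at z = 0. Lengths are in m, angles in rad, forces in N, time in s.
With the tool pointing down it reaches from about 0.35 to 0.775 m from the base axis. Payload 7.3 kg.
Tool frame: the origin (TCP) lies between the finger pads; the fingertips stand 19 mm ahead of it and the grasp point (between the pads) is the TCP; z points along the fingers, y is the direction in which the jaws open and shut (so a half turn about z gives the same grasp; the last joint's range is limited). The gripper opens to 92 mm and grips with 3 to 60 N. Pads are 19 mm wide; open, the fingers measure 130 mm over their backs; the gripper's body (75 mm by 190 mm) begins 47 mm behind the grasp point.
Start: joints at [-1.447, 0.342, 1.524, -0, 1.275, -0.146], TCP at [0.14, -0.506, 0.246] pointing down, gripper open.
Joint ranges: [-2.53, 2.53], [-0.77, 2.02], [0.04, 2.7], [-1, 4.14], [0.28, 2.66], [-3.11, 3.11]. Speed limits (rad/s): [2.57, 2.57, 3.14, 3.14, 3.14, 3.14].

### API

Orientations are given as a rotation vector (axis times angle).
In Python, from station import manip, snapshot, camera_info gives the robot as it stands.
- The arm moves only by the tool arm_command, never from a script. Its argument "plan" is a list that holds one entry, the list of rows, each a list of 5 numbers: the closure, from -1 (fully open) to 1 (shut), then the shift along the tool's x, y, z in cm, then the turn about the tool's z in degrees. A call has exactly 10 rows; each row is the pose to reach, as a shift and turn from the pose commanded when the call began, along the tool's axes at that moment; what a row does not reach only later rows make up. A row lasts 1/8 s, in which the tool goes at most 62.5 mm and 10.7 degrees, less where a joint would pass 70% of its speed; a pose out of reach is approached as far as the arm can. A call with a gripper value outside its range is refused whole. The fingers move at their own pace and stop on an object; the grip force is fixed at half the most. Time passes only in rows, so rows that repeat a pose let the fingers close, or fill a call up. It gives the time, the measured TCP pose, the force and the opening at its end, in the units of the state.
- manip.state(): the state, without advancing time (a new reading comes with each control period).
- snapshot(name): name is "scene" or "top" or "wrist"; returns the picture (480x640x3 uint8, red, green, blue); there is no depth.
- camera_info(name): a dict with "fx", "fy", "cx", "cy" (pixels), "dist_coeffs" ([k1, k2, p1, p2, k3] as OpenCV has them; the pictures are not rectified), "world_to_cam" (4x4, takes a point from world to camera coordinates). Camera axes: x right, y down, z forward; pixel columns grow to the right and rows downward; lengths in m; the calibration is good to about 2 mm. A picture is of the moment at which its call begins: read the wrist's pose just before it. camera_info takes no time and is no camera call; for the wrist camera it gives the pose at the moment of the call.
- manip.sign_off(): hands the job in, once; it reports no verdict.
The state is a dict: "t": time; "q": joint angles; "joint_vel": joint speeds; "tau": joint torques, N m; "tool_pos": TCP position; "tcp_rot": TCP orientation; "contact_force": force on the tool from outside, world axes, zero at the start; "torque": the same for the moment, N m; "width": finger opening in m.
Only numpy, scipy, OpenCV 4.12 (cv2) and the standard library are available. Lean on these libraries where they do the work, as an engineer would, in place of code of your own. Each camera call takes 0.05 s, during which the arm holds its last target.

## Working session

There is one attempt and no reset: what is moved stays moved. The work goes in short steps, Python scripts to look and compute and a tool call to move; the robot and the scene stay as the last step left them, time stands still between calls to the robot, and variables do not carry over. Pictures are saved under pics/ and viewed, and the job is handed in when it is done.

Besides the shell and the picture viewer there is one more tool, called by a JSON object that holds its "fn" and its "kwargs". arm_command: Moves the arm, as the interface text tells. Its arguments: {"type":"object","properties":{"plan":{"type":"array"}},"required":["plan"]}

```bash
mkdir -p pics; ls
python3 - <<'E'
from station import manip, snapshot, camera_info
import cv2, numpy as np
print(manip.state())
for n in ("scene","top","wrist"):
    im=snapshot(n); cv2.imwrite(f"pics/{n}0.png",im[:,:,::-1])
    c=camera_info(n); print(n,c["fx"],c["fy"],c["cx"],c["cy"],c["dist_coeffs"]); print(np.round(c["world_to_cam"],3))
E
```

```text
pics
{'t': 0.0, 'q': array([-1.44697538e+00,  3.42778651e-01,  1.52501031e+00,  1.67989905e-05,
        1.27540844e+00, -1.46006745e-01]), 'joint_vel': array([-0.00165754,  0.00046107,  0.00027692, -0.00024545, -0.00025331,
       -0.0013173 ]), 'tau': array([ 4.07984935e-04, -4.31239879e+01, -2.44221836e+01,  7.17899948e-02,
        5.61776175e-02, -1.31488609e-04]), 'tool_pos': array([ 0.13992254, -0.50561995,  0.24501826]), 'tcp_rot': array([-3.11145590e+00, -4.22336286e-01, -5.31718476e-05]), 'contact_force': array([-0.24161537,  0.03726459, -0.2922495 ]), 'torque': array([ 0.00500113, -0.02415651,  0.00450713]), 'width': 0.09176669347588345}
scene 435.03617625091795 435.03617625091795 318.2041067276177 239.81546212360834 [-0.02373143  0.          0.          0.          0.        ]
[[-0.276  0.961 -0.     0.19 ]
 [ 0.74   0.213 -0.638 -0.347]
 [-0.613 -0.176 -0.77   1.462]
 [ 0.     0.     0.     1.   ]]
top 616.5358496170919 616.5358496170919 313.98574205988604 245.0063621934877 [-0.09896685  0.          0.          0.          0.        ]
[[-0.016 -1.     0.    -0.056]
 [-0.982  0.016 -0.19   0.582]
 [ 0.19  -0.003 -0.982  1.472]
 [ 0.     0.     0.     1.   ]]
wrist 402.43438695745675 402.43438695745675 318.21492587495004 243.13742770381236 [0.01523542 0.         0.         0.         0.        ]
[[ 0.267 -0.964 -0.001 -0.524]
 [-0.928 -0.257  0.268 -0.033]
 [-0.259 -0.07  -0.963  0.391]
 [ 0.     0.     0.     1.   ]]
```

View pics/scene0.png

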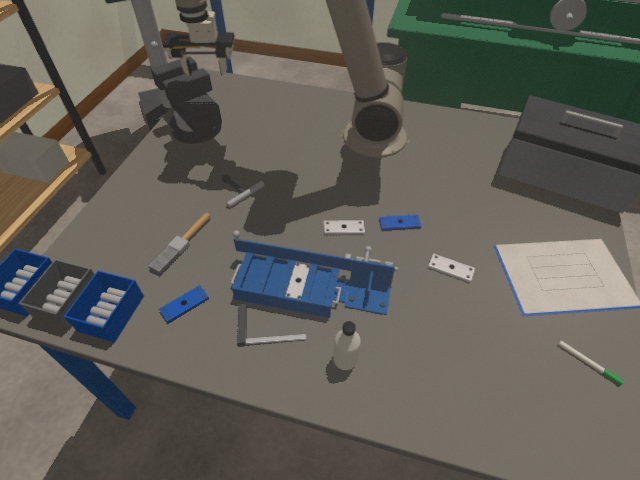

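View pics/top0.png

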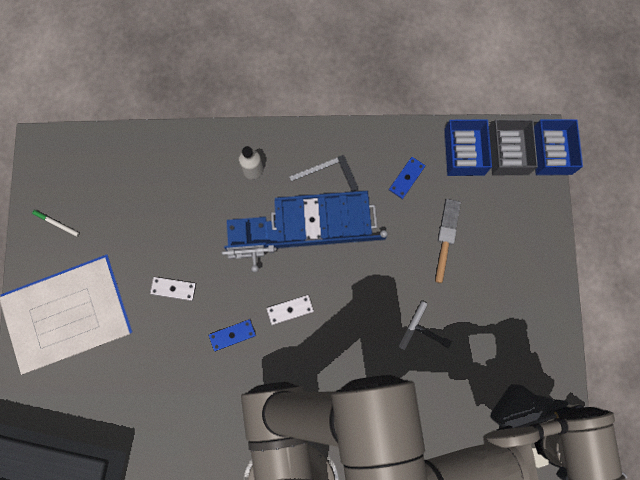

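View pics/wrist0.png

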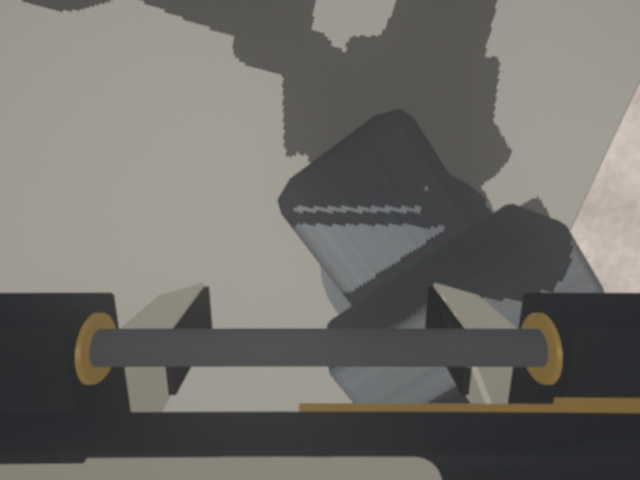

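```bash
cat > h.py <<'E'
import cv2, numpy as np
from station import manip, snapshot, camera_info
def ray(c,uv):
    K=np.array([[c["fx"],0,c["cx"]],[0,c["fy"],c["cy"]],[0,0,1.]])
    p=cv2.undistortPoints(np.array(uv,float).reshape(-1,1,2),K,np.array(c["dist_coeffs"],float)).reshape(-1,2)
    T=np.array(c["world_to_cam"]);R=T[:3,:3];o=-R.T@T[:3,3]
    d=np.c_[p,np.ones(len(p))]@R
    return o,d
def onplane(c,uv,z):
    o,d=ray(c,uv); s=(z-o[2])/d[:,2]
    return o+d*s[:,None]
def proj(c,P):
    K=np.array([[c["fx"],0,c["cx"]],[0,c["fy"],c["cy"]],[0,0,1.]])
    T=np.array(c["world_to_cam"])
    return cv2.projectPoints(np.array(P,float).reshape(-1,1,3),cv2.Rodrigues(T[:3,:3])[0],T[:3,3],K,np.array(c["dist_coeffs"],float))[0].reshape(-1,2)
def tri(c1,u1,c2,u2):
    o1,d1=ray(c1,[u1]);o2,d2=ray(c2,[u2])
    A=np.c_[d1[0],-d2[0]];s=np.linalg.lstsq(A,o2-o1,rcond=None)[0]
    a=o1+d1[0]*s[0];b=o2+d2[0]*s[1]
    return (a+b)/2,np.linalg.norm(a-b)
E
python3 - <<'E'
from h import *
im=cv2.imread("pics/top0.png"); 
cv2.imwrite("pics/top0c.png",cv2.resize(im[170:290,210:410],None,fx=4,fy=4,interpolation=cv2.INTER_CUBIC))
s=cv2.imread("pics/scene0.png")
cv2.imwrite("pics/scene0c.png",cv2.resize(s[200:330,220:420],None,fx=4,fy=4,interpolation=cv2.INTER_CUBIC))
c=camera_info("top");cs=camera_info("scene")
for n,img,cc in(("top",im,c),("scene",s,cs)):
    hsv=cv2.cvtColor(img,cv2.COLOR_BGR2HSV)
    m=cv2.inRange(hsv,(0,0,140),(180,60,255))
    k,_,st,ce=cv2.connectedComponentsWithStats(m)
    for i in range(1,k):
        if 80<st[i,4]<5000:
            cn=max(cv2.findContours((np.asarray(_==i)).astype(np.uint8),0,2)[0],key=cv2.contourArea)
            r=cv2.minAreaRect(cn)
            w=onplane(cc,cv2.boxPoints(r),0.010)
            print(n,np.round(ce[i]),st[i,4],np.round(onplane(cc,[r[0]],0.010)[0],4),np.round([np.linalg.norm(w[1]-w[0]),np.linalg.norm(w[2]-w[1])],3),[round(float(np.degrees(np.arctan2(*(w[j+1]-w[j])[[1,0]]))),1) for j in (0,1)])
E
```

```text
top [493.  61.] 4078 [ 1.0706 -0.5527  0.01  ] [0.294 0.314] [-59.0, -157.3]
top [38. 69.] 3743 [1.0982 0.7091 0.01  ] [0.253 0.308] [-71.3, -157.7]
top [509. 133.] 82 [ 0.8876 -0.5943  0.01  ] [0.049 0.011] [-90.2, 174.7]
top [554. 136.] 154 [ 0.8788 -0.7192  0.01  ] [0.053 0.029] [-90.0, 173.7]
top [465. 140.] 87 [ 0.8684 -0.4757  0.01  ] [0.049 0.011] [-90.4, 175.7]
top [465. 148.] 94 [ 0.8473 -0.4715  0.01  ] [0.014 0.048] [-3.9, -90.4]
top [467. 154.] 86 [ 0.8291 -0.4756  0.01  ] [0.048 0.011] [-90.5, 175.8]
top [512. 154.] 92 [ 0.8282 -0.5972  0.01  ] [0.049 0.011] [-90.3, 174.8]
top [556. 154.] 89 [ 0.8276 -0.7194  0.01  ] [0.047 0.011] [-90.2, 173.9]
top [248. 162.] 202 [0.8167 0.1029 0.01  ] [0.038 0.051] [-3.3, -95.4]
top [314. 169.] 203 [ 0.7924 -0.0686  0.01  ] [0.134 0.012] [-68.6, -160.9]
top [466. 163.] 82 [ 0.8041 -0.4711  0.01  ] [0.048 0.011] [-90.5, 175.8]
top [512. 162.] 88 [ 0.8059 -0.5953  0.01  ] [0.049 0.011] [-90.4, 174.9]
top [556. 162.] 90 [ 0.8052 -0.7171  0.01  ] [0.047 0.011] [-90.2, 173.9]
top [312. 218.] 535 [ 0.6602 -0.0613  0.01  ] [0.039 0.106] [-86
[... 2102 characters left out ...]
.053] [-158.1, 91.2]
scene [106. 305.] 81 [ 0.8272 -0.4873  0.01  ] [0.013 0.047] [-159.1, 90.3]
scene [101. 311.] 88 [ 0.8447 -0.4903  0.01  ] [0.012 0.049] [-158.8, 90.5]
scene [ 96. 320.] 86 [ 0.8685 -0.487   0.01  ] [0.013 0.046] [-159.3, 90.1]
scene [355. 342.] 127 [0.7553 0.1055 0.01  ] [0.046 0.019] [174.2, 82.4]
scene [  7. 344.] 181 [ 0.9807 -0.6465  0.01  ] [0.042 0.045] [-152.7, 91.3]
scene [276. 338.] 283 [ 0.7962 -0.0691  0.01  ] [0.134 0.011] [111.0, 21.1]
scene [582. 356.] 207 [0.6515 0.5948 0.01  ] [0.011 0.1  ] [152.2, 62.8]
scene [ 21. 370.] 130 [ 1.0232 -0.5706  0.01  ] [0.031 0.058] [131.2, 54.0]
scene [ 36. 473.] 101 [ 1.1844 -0.4119  0.01  ] [0.021 0.037] [-153.9, 96.7]
```

View pics/top0c.png

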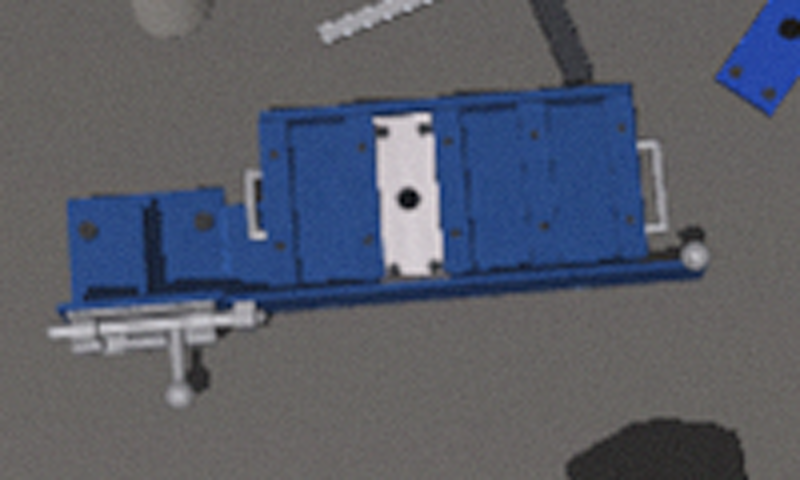

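View pics/scene0c.png

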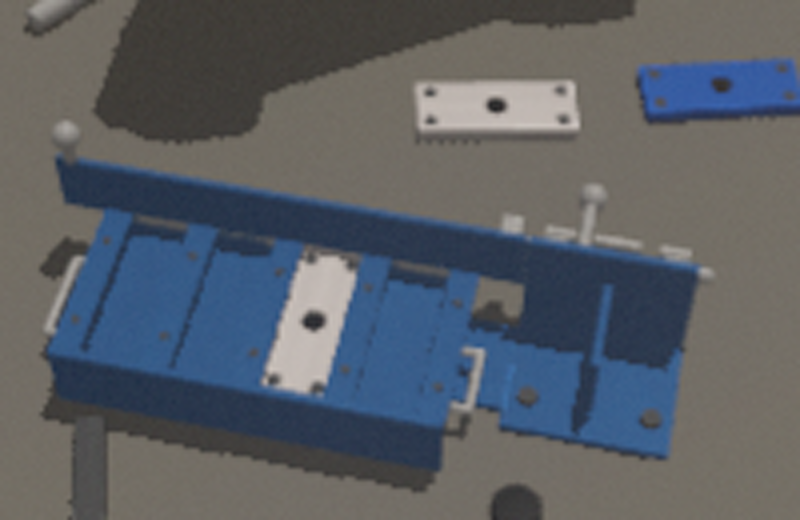

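Run:
```python
from h import *
c=camera_info("top");cs=camera_info("scene")
P=[]
f=lambda p,o:[p[0]/4-.375+o[0],p[1]/4-.375+o[1]]
for n,a,b,r in (("bolt",(178,395),(594,194),(-.0595,.178,.057)),("flap",(695,255),(66,134),(-.006,-.142,.0975)),("stored",(408,198),(314,321),(.057,.0275,.040))):
    u=f(a,(210,170));v=f(b,(220,200))
    p,e=tri(c,u,cs,v);print(n,p,e,onplane(c,[u],r[2])[0],onplane(cs,[v],r[2])[0]);P.append((r,(onplane(c,[u],r[2])[0]+onplane(cs,[v],r[2])[0])/2))
A=np.array([x[0][:2] for x in P]);B=np.array([x[1][:2] for x in P])
a=A-A.mean(0);b=B-B.mean(0)
th=np.arctan2((a[:,0]*b[:,1]-a[:,1]*b[:,0]).sum(),(a*b).sum());R=np.array([[np.cos(th),-np.sin(th)],[np.sin(th),np.cos(th)]])
t=B.mean(0)-R@A.mean(0);print(np.degrees(th),t,"res",1000*(B-(A@R.T+t)))
```

```text
bolt [0.52430541 0.08196929 0.05968597] 0.00024205133943969826 [0.52470287 0.08234554 0.057     ] [0.52216879 0.08163806 0.057     ]
flap [ 0.59879082 -0.23405897  0.09867157] 0.0001718971251528949 [ 0.59900523 -0.23411705  0.0975    ] [ 0.59792676 -0.23470221  0.0975    ]
stored [ 0.65067562 -0.06099717  0.04040589] 5.135943465616519e-05 [ 0.65077903 -0.06102192  0.04      ] [ 0.65040934 -0.0610706   0.04      ]
3.821781415258023 [ 0.59506986 -0.09208544] res [[-0.40207402  0.43894479]
 [-0.08196519 -0.24004998]
 [ 0.4840392  -0.19889481]]
```

```bash
cat >> h.py <<'E'
TH=np.radians(3.82);T0=np.array([0.5951,-0.0921,0]);RR=np.array([[np.cos(TH),-np.sin(TH),0],[np.sin(TH),np.cos(TH),0],[0,0,1]])
def rw(p): return RR@(np.array(p,float)/1000)+T0      # rack mm -> world m
def wr(p): return RR.T@(np.array(p,float)-T0)*1000
def pose():
    s=manip.state();R=cv2.Rodrigues(np.array(s["tcp_rot"]))[0]
    return s,R,np.degrees(np.arctan2(R[1,0],R[0,0]))
def go(targets):   # list of (world pos, psi deg)
    s,R,psi=pose()
    print("t %.2f"%s["t"],"pos",np.round(s["tool_pos"],4),"psi %.2f"%psi,"rack",np.round(wr(s["tool_pos"]),1),"F",np.round(s["contact_force"],1),"w %.4f"%s["width"],"q",np.round(s["q"],2))
    for p,a in targets:
        d=R.T@(np.array(p)-s["tool_pos"])*100
        print("shift cm",np.round(d,2),"turn %.1f"%((psi-a+180)%360-180))
E
python3 - <<'E'
from h import *
go([((.33,-.21,.245),9),(rw([-59.5,178,160]),3.82)])
c=camera_info("wrist");T=np.array(c["world_to_cam"]);o=-T[:3,:3].T@T[:3,3];s,R,psi=pose();print(R.T@(o-s["tool_pos"]),R.T@T[2,:3])
E
```

```text
t 0.15 pos [ 0.1399 -0.5057  0.2452] psi 15.46 rack [-481.7 -382.4  245.2] F [ 0.  -1.2 -0.6] w 0.0916 q [-1.45  0.34  1.52  0.    1.28 -0.15]
shift cm [ 26.2  -23.44   0.05] turn 6.5
shift cm [ 52.66 -46.36   8.58] turn 11.6
[ 0.0728432  -0.00014933 -0.13935639] [-2.68091900e-01 -2.40707819e-04  9.63393313e-01]
```

{"fn": "arm_command", "kwargs": {"plan": [[[0,5,-4.5,0,1],[0,10,-9,0,2],[0,15,-13.5,0,3],[0,20,-18,0,4.5],[0,25,-22.5,0,6],[0,30,-27,0,7.5],[0,35,-31.5,0,8.5],[0,40,-36,0,9.5],[0,45,-40,0,11],[0,50,-44,0,11.6]]]}}

```text
t: 1.4
tool_pos: [0.4816, 0.0198, 0.2457]
tcp_rot: [3.139, 0.106, 0.0]
contact_force: [0.8, -1.2, 0.3]
width: 0.0457
```

Run:
```python
from h import *
for n in ("wrist","top","scene"):
    c=camera_info(n);im=snapshot(n);cv2.imwrite(f"pics/{n}1.png",im[:,:,::-1])
    print(n,np.round(proj(c,[rw([-59.5,178,57]),rw([-6,-142,97.5]),rw([0,-27.5,47])])))
go([(rw([-59.5,178,130]),3.82),(rw([-59.5,178,63]),3.82)])
```

```text
wrist [[245. 165.]
 [715.  87.]
 [506.  87.]]
top [[254. 269.]
 [383. 234.]
 [335. 239.]]
scene [[368. 249.]
 [236. 233.]
 [282. 256.]]
t 1.55 pos [0.4814 0.0202 0.245 ] psi 4.15 rack [-106.   119.6  245. ] F [-0.9 -1.6 -0.3] w 0.0459 q [-0.12  0.26  1.64  0.    1.24  1.38]
shift cm [ 4.69 -5.81 11.5 ] turn 0.3
shift cm [ 4.7 -5.8 18.2] turn 0.3
```

View pics/wrist1.png

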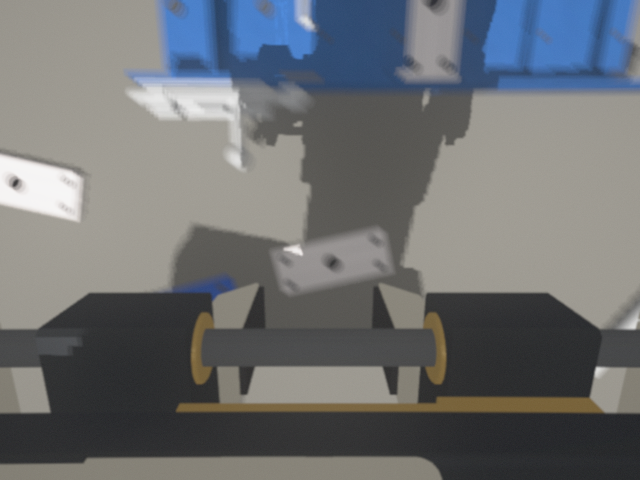

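Run:
```python
from h import *
c=camera_info("wrist")
print(proj(c,[rw([57,27.5,40]),rw([-14.5,178,57]),[.4262,-.002,.01],[.4845,.2951,.01]]))
im=cv2.imread("pics/wrist1.png")
cv2.imwrite("pics/wrist1c.png",cv2.resize(im[60:300,100:420],None,fx=2.5,fy=2.5,interpolation=cv2.INTER_CUBIC))
for k,u in (("plate a hole",(333,262)),("plate b hole",(15,183))): print(k,onplane(c,[u],.01))
print(onplane(c,[(237,160)],.057),wr(onplane(c,[(237,160)],.057)[0]), rw([-59.5,178,57]))
```

```text
[[441.42113206   7.58026007]
 [243.58658692 104.97954914]
 [337.16313707 267.67277577]
 [ 21.58407526 185.98876806]]
plate a hole [[0.43174558 0.00256108 0.01      ]]
plate b hole [[0.48682573 0.30070022 0.01      ]]
[[0.52686961 0.08889469 0.057     ]] [-56.02053813 185.13822572  57.        ] [0.52387344 0.08154051 0.057     ]
```

View pics/wrist1c.png

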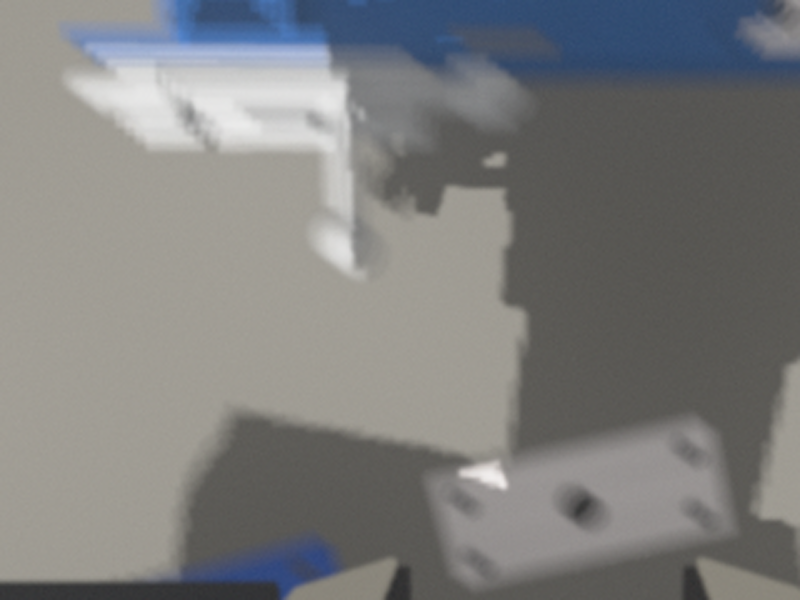

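View pics/top1.png

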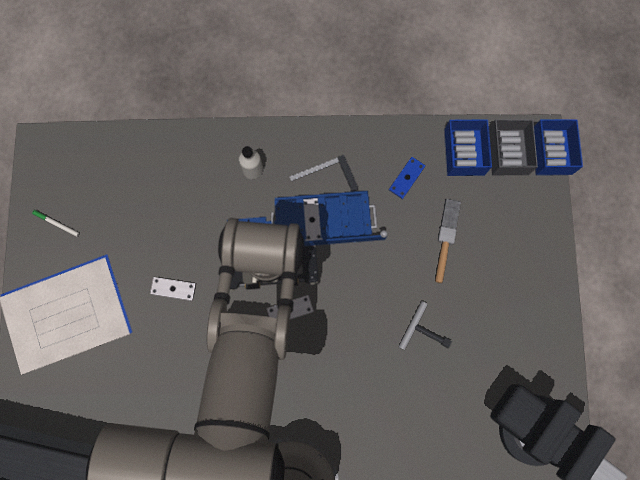

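{"fn": "arm_command", "kwargs": {"plan": [[[0,1.5,-2,3,0.3],[0,3,-4,6,0.3],[0,4,-5.3,8.5,0.3],[0,4.7,-5.8,10.5,0.3],[0,4.7,-5.8,11.5,0.3],[0,4.7,-5.8,11.5,0.3],[0,4.7,-5.8,11.5,0.3],[0,4.7,-5.8,11.5,0.3],[0,4.7,-5.8,11.5,0.3],[0,4.7,-5.8,11.5,0.3]]]}}

```text
t: 2.8
tool_pos: [0.5238, 0.0788, 0.1309]
tcp_rot: [3.14, 0.098, 0.001]
contact_force: [-0.8, -0.5, 0.5]
width: 0.0464
```

Run:
```python
from h import *
for n in ("wrist",):
    c=camera_info(n);im=snapshot(n);cv2.imwrite(f"pics/{n}2.png",im[:,:,::-1])
    print(n,np.round(proj(c,[rw([-59.5,178,57]),rw([-14.5,178,57]),rw([57,27.5,40]),rw([-4,148.5,75.5])])))
go([(rw([-59.5,178,130]),3.82),(rw([-59.5,178,63]),3.82)])
```

```text
wrist [[314. 266.]
 [313. 185.]
 [604.  40.]
 [374. 168.]]
t 2.85 pos [0.5238 0.0788 0.1309] psi 3.56 rack [-59.8 175.3 130.9] F [ 1.   0.3 -0.6] w 0.0460 q [ 0.    0.47  1.67 -0.    1.    1.51]
shift cm [ 0.03 -0.27  0.09] turn -0.3
shift cm [ 0.02 -0.27  6.79] turn -0.3
```

View pics/wrist2.png

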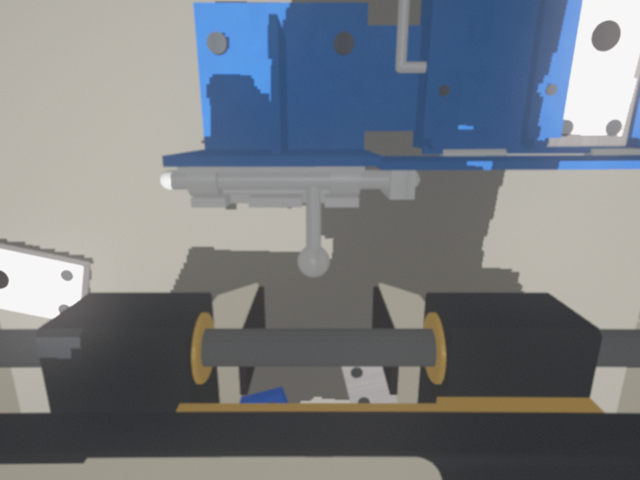

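{"fn": "arm_command", "kwargs": {"plan": [[[0,0.1,-0.27,2,-0.3],[0,0.1,-0.27,4,-0.3],[0,0.1,-0.27,6,-0.3],[0,0.1,-0.27,6.7,-0.3],[0,0.1,-0.27,6.7,-0.3],[0,0.1,-0.27,6.7,-0.3],[1,0.1,-0.27,6.7,-0.3],[1,0.1,-0.27,6.7,-0.3],[1,0.1,-0.27,6.7,-0.3],[1,0.1,-0.27,6.7,-0.3]]]}}

```text
t: 4.1
tool_pos: [0.5246, 0.0816, 0.0638]
tcp_rot: [3.14, 0.106, 0.0]
contact_force: [-0.8, 0.7, 0.8]
width: 0.016
```

Run:
```python
from h import *
c=camera_info("wrist");im=snapshot("wrist");cv2.imwrite(f"pics/wrist3.png",im[:,:,::-1])
L=[]
for a in (.2,.4,.6,.8,1.0,1.2):
    L.append((rw([-14.5-45*np.cos(a)+1,178,57+45*np.sin(a)+6]),3.82))
go(L)
```

```text
t 4.15 pos [0.5246 0.0816 0.0638] psi 3.86 rack [-58.7 178.   63.8] F [-0.3  0.4  0.5] w 0.0159 q [ 0.01  0.57  1.73 -0.    0.84  1.51]
shift cm [ 0.11  0.   -0.81] turn 0.0
shift cm [ 0.38  0.   -1.67] turn 0.0
shift cm [ 0.81  0.   -2.46] turn 0.0
shift cm [ 1.39  0.   -3.15] turn 0.0
shift cm [ 2.09  0.   -3.71] turn 0.0
shift cm [ 2.89  0.   -4.11] turn 0.0
```

View pics/wrist3.png

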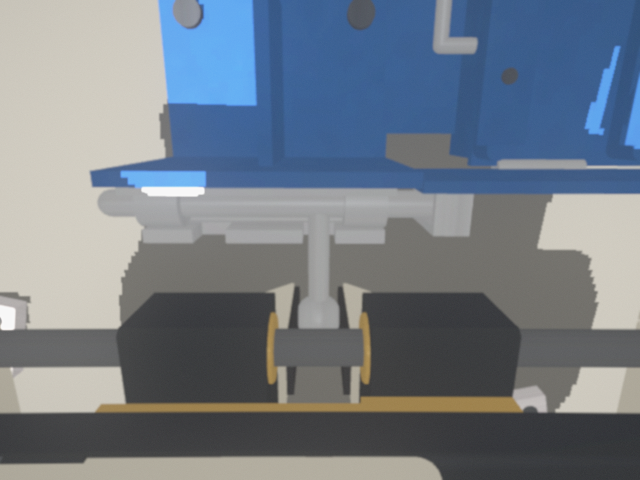

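{"fn": "arm_command", "kwargs": {"plan": [[[1,0,0,0,0],[1,0.1,0,-0.4,0],[1,0.15,0,-0.8,0],[1,0.25,0,-1.2,0],[1,0.4,0,-1.65,0],[1,0.6,0,-2.05,0],[1,0.8,0,-2.45,0],[1,1.1,0,-2.8,0],[1,1.4,0,-3.15,0],[1,1.4,0,-3.15,0]]]}}

```text
t: 5.4
tool_pos: [0.5389, 0.0825, 0.0956]
tcp_rot: [3.14, 0.106, 0.001]
contact_force: [-3.7, -0.1, -0.7]
width: 0.0156
```

Run:
```python
from h import *
c=camera_info("wrist");im=snapshot("wrist");cv2.imwrite(f"pics/wrist4.png",im[:,:,::-1])
L=[]
for a in (.9,1.0,1.1,1.2):
    L.append((rw([-14.5-45*np.cos(a)+1,178,57+45*np.sin(a)+6]),3.82))
go(L)
```

```text
t 5.45 pos [0.5387 0.0825 0.0954] psi 3.85 rack [-44.6 178.   95.4] F [-4.   0.3  0.7] w 0.0162 q [ 0.01  0.54  1.66 -0.    0.94  1.51]
shift cm [ 0.32 -0.   -0.28] turn 0.0
shift cm [ 0.68 -0.   -0.55] turn 0.0
shift cm [ 1.07 -0.   -0.77] turn 0.0
shift cm [ 1.48 -0.   -0.95] turn 0.0
```

View pics/wrist4.png

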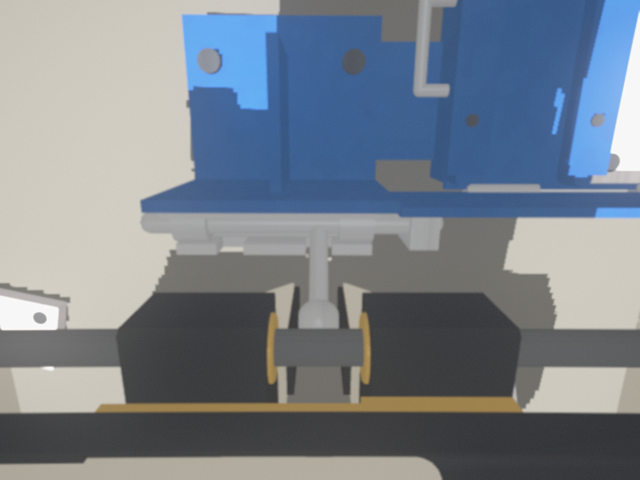

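{"fn": "arm_command", "kwargs": {"plan": [[[1,0.2,0,-0.25,0],[1,0.5,0,-0.5,0],[1,0.8,0,-0.7,0],[1,1.05,0,-0.85,0],[1,1.05,0,-0.85,0],[1,1.05,-0.6,-0.85,0],[1,1.05,-1.2,-0.85,0],[1,1.05,-1.8,-0.85,0],[1,1.05,-2.4,-0.85,0],[1,1.05,-2.4,-0.85,0]]]}}

```text
t: 6.7
tool_pos: [0.5473, 0.1081, 0.1037]
tcp_rot: [-3.139, -0.107, -0.0]
contact_force: [-3.3, 1.1, 0.4]
width: 0.0155
```

Run:
```python
from h import *
c=camera_info("wrist");im=snapshot("wrist");cv2.imwrite(f"pics/wrist5.png",im[:,:,::-1])
L=[]
for a in (1.1,):
    L.append((rw([-14.5-45*np.cos(a)+1,218,57+45*np.sin(a)+6]),3.82))
go(L)
```

```text
t 6.75 pos [0.5473 0.1078 0.1037] psi 3.88 rack [-34.4 202.7 103.7] F [-3.8  0.6  0.9] w 0.0162 q [0.06 0.55 1.62 0.   0.97 1.56]
shift cm [ 0.05 -1.53  0.06] turn 0.1
```

View pics/wrist5.png

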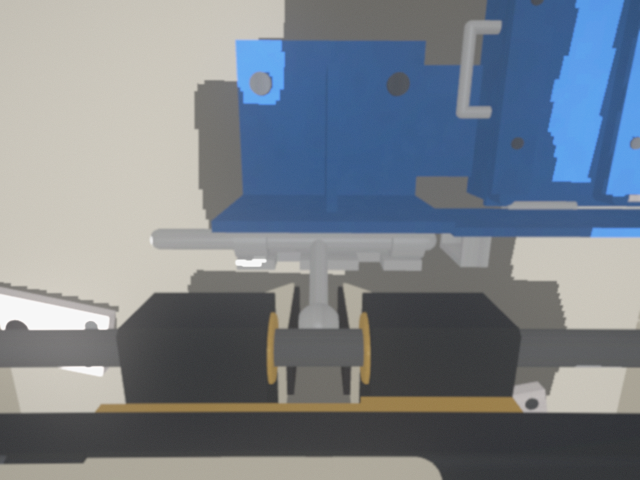

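{"fn": "arm_command", "kwargs": {"plan": [[[1,0,-0.6,0,0],[1,0,-1.2,0,0],[1,0,-1.5,0,0],[1,0,-1.65,0,0],[1,0,-1.65,0,0],[1,0,-1.65,0,0],[1,0,-1.65,0,0],[1,0,-1.65,0,0],[1,0,-1.65,0,0],[1,0,-1.65,0,0]]]}}

```text
t: 8.0
tool_pos: [0.5463, 0.1234, 0.1037]
tcp_rot: [3.139, 0.106, -0.0]
contact_force: [-2.9, -4.2, -0.4]
width: 0.016
```

Run:
```python
from h import *
L=[]
for a in (.9,.7,.5,.3,.15,0):
    L.append((rw([-14.5-45*np.cos(a)+1,218,57+45*np.sin(a)+6]),3.82))
go(L)
```

```text
t 8.00 pos [0.5463 0.1234 0.1037] psi 3.85 rack [-34.3 218.2 103.7] F [-2.9 -4.2 -0.4] w 0.0160 q [ 0.09  0.55  1.61 -0.    0.98  1.59]
shift cm [-0.71  0.02  0.54] turn 0.0
shift cm [-1.36  0.02  1.17] turn 0.0
shift cm [-1.87  0.02  1.91] turn 0.0
shift cm [-2.22  0.02  2.74] turn 0.0
shift cm [-2.37  0.02  3.39] turn 0.0
shift cm [-2.42  0.02  4.07] turn 0.0
```

{"fn": "arm_command", "kwargs": {"plan": [[[1,-0.35,-0.05,0.25,0],[1,-0.7,0,0.54,0],[1,-1.05,0,0.85,0],[1,-1.4,0,1.17,0],[1,-1.65,0,1.55,0],[1,-1.9,0,1.91,0],[1,-2.1,0,2.35,0],[1,-2.25,0,2.8,0],[1,-2.35,0,3.3,0],[1,-2.4,0,3.8,0]]]}}

```text
t: 9.25
tool_pos: [0.5237, 0.122, 0.0661]
tcp_rot: [3.14, 0.106, 0.006]
contact_force: [2.8, -4.8, 1.5]
width: 0.0159
```

Run:
```python
from h import *
c=camera_info("wrist");im=snapshot("wrist");cv2.imwrite(f"pics/wrist6.png",im[:,:,::-1])
go([(rw([-58.5,218,63]),3.82)])
```

```text
t 9.30 pos [0.5237 0.122  0.0656] psi 3.84 rack [-57.  218.3  65.6] F [ 3.6 -5.1  1.3] w 0.0157 q [ 0.09  0.57  1.71 -0.    0.85  1.59]
shift cm [-0.15  0.03  0.26] turn 0.0
```

View pics/wrist6.png

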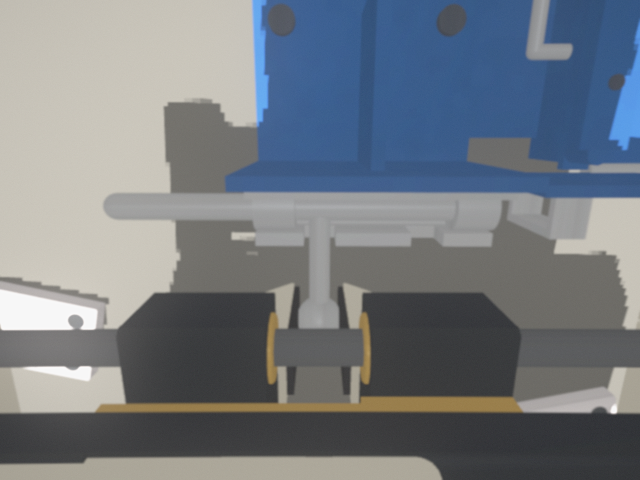

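{"fn": "arm_command", "kwargs": {"plan": [[[0,-0.1,0.05,0.2,0],[0,-0.1,0.05,0.2,0],[0,-0.1,0.05,0.2,0],[0,-0.1,0.05,-1,0],[0,-0.1,0.05,-3,0],[0,-0.1,0.05,-5,0],[0,-0.1,0.05,-7,0],[0,-0.1,0.05,-9,0],[0,-0.1,0.05,-9,0],[0,-0.1,0.05,-9,0]]]}}

```text
t: 10.55
tool_pos: [0.521, 0.1215, 0.1554]
tcp_rot: [3.14, 0.106, -0.001]
contact_force: [-0.2, 0.2, -0.0]
width: 0.0458
```

Run:
```python
from h import *
c=camera_info("wrist");im=snapshot("wrist");cv2.imwrite(f"pics/wrist7.png",im[:,:,::-1])
print(proj(c,[rw([-59.5,218,57]),rw([-4,148.5,75.5])]))
go([(rw([-6,-142,160]),3.82),(rw([-5,-142,105]),3.82)])
```

```text
[[318.79060957 253.09715387]
 [448.87575271 164.11602733]]
t 10.60 pos [0.5209 0.1214 0.155 ] psi 3.86 rack [-59.9 218.  155. ] F [-0.6 -0.5  0.2] w 0.0461 q [ 0.09  0.45  1.63 -0.    1.07  1.59]
shift cm [ 5.36 36.   -0.5 ] turn 0.0
shift cm [ 5.47 36.    5.  ] turn 0.0
```

View pics/wrist7.png

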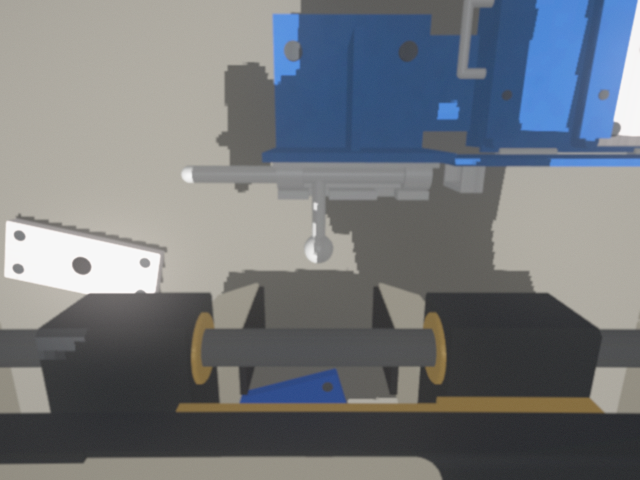

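{"fn": "arm_command", "kwargs": {"plan": [[[0,0.6,4,-0.8,0],[0,1.2,8,-0.8,0],[0,1.8,13,-0.8,0],[0,2.5,18,-0.8,0],[0,3.2,23,-0.8,0],[0,4,28,-0.8,0],[0,4.8,32,-0.8,0],[0,5.4,36,-0.6,0],[0,5.4,36,-0.5,0],[0,5.4,36,-0.5,0]]]}}

```text
t: 11.85
tool_pos: [0.5989, -0.2334, 0.1595]
tcp_rot: [-3.138, -0.105, 0.003]
contact_force: [-0.6, 0.4, -0.6]
width: 0.0461
```

{"fn": "arm_command", "kwargs": {"plan": [[[0,0,0,0,0],[0,0,0,0,0],[0,0,0,0,0],[0,0,0,0,0],[0,0,0,0,0],[0,0,0,0,0],[0,0,0,0,0],[0,0,0,0,0],[0,0,0,0,0],[0,0,0,0,0]]]}}

```text
t: 13.1
tool_pos: [0.5995, -0.2341, 0.1607]
tcp_rot: [3.14, 0.106, -0.0]
contact_force: [-0.1, -0.3, -0.1]
width: 0.0461
```

Run:
```python
from h import *
c=camera_info("wrist");im=snapshot("wrist");cv2.imwrite(f"pics/wrist8.png",im[:,:,::-1])
print(proj(c,[rw([-6,-142,97.5])]))
go([(rw([-6,-142,160]),3.82),(rw([-5,-142,105]),3.82)])
```

```text
[[318.81884145 274.39849183]]
t 13.15 pos [ 0.5995 -0.2341  0.1607] psi 3.86 rack [  -5.1 -142.   160.7] F [-0.4  0.3 -0.5] w 0.0456 q [-0.49  0.63  1.29 -0.    1.22  1.01]
shift cm [-0.09 -0.    0.07] turn 0.0
shift cm [ 0.01 -0.    5.57] turn 0.0
```

View pics/wrist8.png

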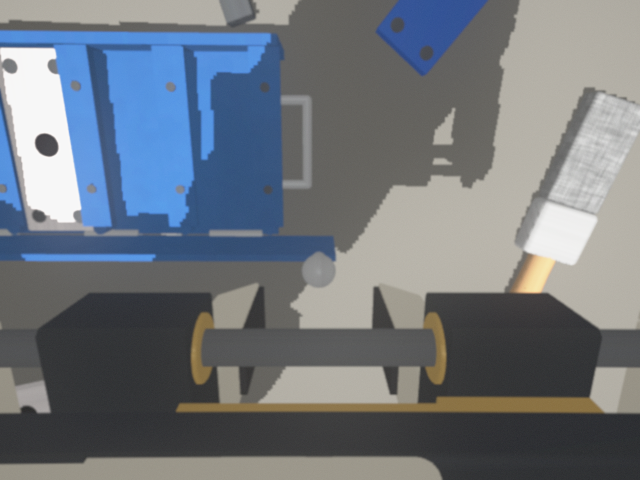

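{"fn": "arm_command", "kwargs": {"plan": [[[0,0,0,2,0],[0,0,0,4,0],[0,0,0,5.4,0],[0,0,0,5.6,0],[0,0,0,5.6,0],[1,0,0,5.6,0],[1,0,0,5.6,0],[1,0,0,5.6,0],[1,0,0,5.6,0],[1,0,0,5.6,0]]]}}

```text
t: 14.4
tool_pos: [0.5996, -0.2342, 0.105]
tcp_rot: [3.139, 0.106, 0.001]
contact_force: [0.1, -0.7, 1.2]
width: 0.016
```

Run:
```python
from h import *
s,R,psi=pose();p=wr(s["tool_pos"]);L=[]
off=np.array([-2.,67.])
for f in np.radians([10,20,30,40,50,60,70,80,90]):
    x=-4+off[0]*np.cos(f)-off[1]*np.sin(f); z=30.5+off[1]*np.cos(f)+off[0]*np.sin(f)
    L.append((rw([x+1,-142,z+7.5]),3.82))
go(L)
```

```text
t 14.40 pos [ 0.5996 -0.2342  0.105 ] psi 3.86 rack [  -5.  -142.1  105. ] F [ 0.1 -0.7  1.2] w 0.0160 q [-0.49  0.68  1.35 -0.    1.11  1.01]
shift cm [-1.16 -0.01  0.13] turn 0.0
shift cm [-2.28 -0.01  0.47] turn 0.0
shift cm [-3.32 -0.01  0.99] turn 0.0
shift cm [-4.26 -0.01  1.69] turn 0.0
shift cm [-5.06 -0.02  2.54] turn 0.0
shift cm [-5.7  -0.02  3.52] turn 0.0
shift cm [-6.17 -0.02  4.59] turn 0.0
shift cm [-6.43 -0.02  5.73] turn 0.0
shift cm [-6.5  -0.02  6.89] turn 0.0
```

{"fn": "arm_command", "kwargs": {"plan": [[[1,-0.58,0,0.05,0],[1,-1.16,0,0.13,0],[1,-1.7,0,0.28,0],[1,-2.28,0,0.47,0],[1,-2.8,0,0.72,0],[1,-3.32,0,0.99,0],[1,-3.8,0,1.33,0],[1,-4.26,0,1.69,0],[1,-4.26,0,1.69,0],[1,-4.26,0,1.69,0]]]}}

```text
t: 15.65
tool_pos: [0.5566, -0.237, 0.0876]
tcp_rot: [-3.14, -0.106, 0.002]
contact_force: [-1.9, -0.1, 3.2]
width: 0.0155
```

Run:
```python
from h import *
c=camera_info("wrist");im=snapshot("wrist");cv2.imwrite(f"pics/wrist9.png",im[:,:,::-1])
L=[]
off=np.array([-2.,67.])
for f in np.radians([50,60,70,80,90]):
    x=-4+off[0]*np.cos(f)-off[1]*np.sin(f); z=30.5+off[1]*np.cos(f)+off[0]*np.sin(f)
    L.append((rw([x+1,-142,z+7.5]),3.82))
go(L)
```

```text
t 15.70 pos [ 0.5567 -0.237   0.0876] psi 3.86 rack [ -48.  -142.    87.6] F [-2.9 -1.4  1.7] w 0.0161 q [-0.53  0.64  1.49 -0.    1.01  0.97]
shift cm [-0.76 -0.    0.81] turn 0.0
shift cm [-1.4  -0.    1.79] turn 0.0
shift cm [-1.86 -0.    2.86] turn 0.0
shift cm [-2.13 -0.    4.  ] turn 0.0
shift cm [-2.19 -0.    5.16] turn 0.0
```

View pics/wrist9.png

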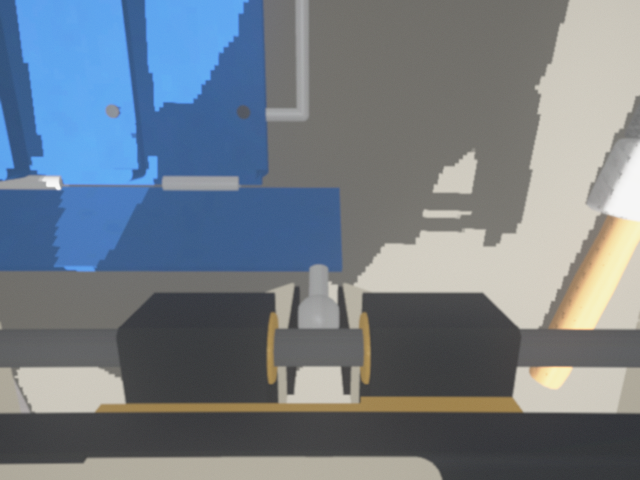

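{"fn": "arm_command", "kwargs": {"plan": [[[1,-0.4,0,0.4,0],[1,-0.76,0,0.81,0],[1,-1.1,0,1.3,0],[1,-1.4,0,1.79,0],[1,-1.65,0,2.3,0],[1,-1.86,0,2.86,0],[1,-2.03,0,3.45,0],[1,-2.13,0,4,0],[1,-2.19,0,4.6,0],[1,-2.19,0,5.2,0]]]}}

```text
t: 16.95
tool_pos: [0.5349, -0.2384, 0.0353]
tcp_rot: [-3.14, -0.106, 0.001]
contact_force: [-2.2, 0.8, 0.9]
width: 0.0157
```

{"fn": "arm_command", "kwargs": {"plan": [[[1,0,0,0.1,0],[1,0,0,0.1,0],[0,0,0,0,0],[0,0,0,0,0],[0,0,0,0,0],[0,0,0,-2,0],[0,0,0,-5,0],[0,0,0,-9,0],[0,-2,0,-14,0],[0,-2,0,-14,0]]]}}

```text
t: 18.2
tool_pos: [0.5163, -0.241, 0.18]
tcp_rot: [3.135, 0.105, 0.01]
contact_force: [-0.2, -0.0, 0.2]
width: 0.0457
```

Run:
```python
from h import *
for n in ("wrist","top","scene"):
    c=camera_info(n);im=snapshot(n);cv2.imwrite(f"pics/{n}10.png",im[:,:,::-1])
    print(n,proj(c,[rw([-71,-142,28.5]),rw([-49,-148.5,31]),rw([-49,148.5,31])]))
go([])
```

```text
wrist [[315.97558372 210.67074503]
 [325.04891184 180.8908446 ]
 [-99.65165677 179.96225671]]
top [[383.05223082 264.50332749]
 [384.82488977 255.51784294]
 [266.89845406 265.19115118]]
scene [[248.03294535 232.03446757]
 [242.93346726 237.23531123]
 [354.88789406 256.27192384]]
t 18.35 pos [ 0.5149 -0.2395  0.1749] psi 3.85 rack [ -89.8 -141.7  174.9] F [ 0.9 -0.4  1. ] w 0.0457 q [-0.57  0.48  1.51  0.    1.15  0.93]
```

View pics/wrist10.png

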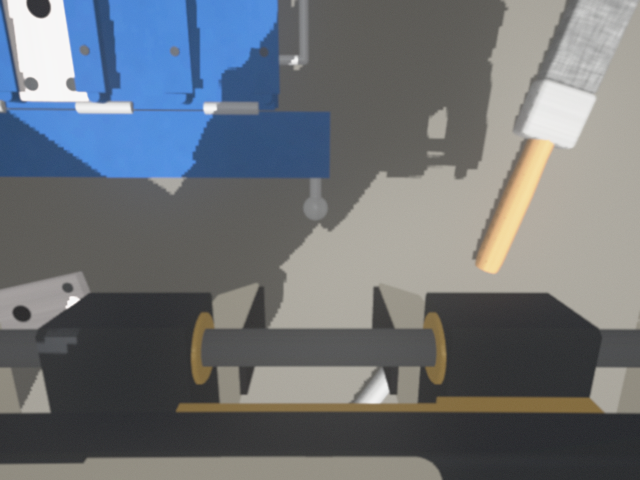

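View pics/top10.png

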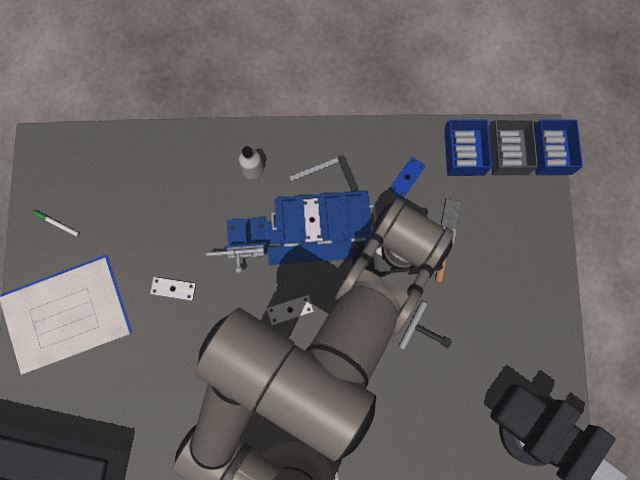

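View pics/scene10.png

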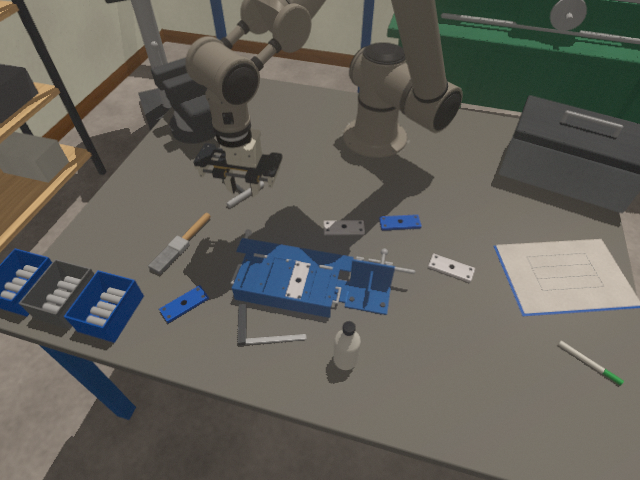

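Run:
```python
from h import *
go([((.4262,-.002,.13),-73.5)])
```

```text
t 18.35 pos [ 0.5149 -0.2395  0.1749] psi 3.85 rack [ -89.8 -141.7  174.9] F [ 0.9 -0.4  1. ] w 0.0457 q [-0.57  0.48  1.51  0.    1.15  0.93]
shift cm [ -7.25 -24.29   4.52] turn 77.4
```

{"fn": "arm_command", "kwargs": {"plan": [[[-0.5,-0.8,-2.7,0.5,8.5],[-0.5,-1.6,-5.4,1,17],[-0.5,-2.4,-8.1,1.5,25.5],[-0.5,-3.2,-10.8,2,34],[-0.5,-4,-13.5,2.5,42.5],[-0.5,-4.8,-16.2,3,51],[-0.5,-5.6,-18.9,3.5,59.5],[-0.5,-6.4,-21.6,4,68],[-0.5,-7.2,-24.3,4.3,77.4],[-0.5,-7.2,-24.3,4.3,77.4]]]}}

```text
t: 19.6
tool_pos: [0.4256, -0.0008, 0.1314]
tcp_rot: [2.518, -1.876, -0.006]
contact_force: [-0.4, 0.4, 0.5]
width: 0.069
```

{"fn": "arm_command", "kwargs": {"plan": [[[-0.5,0,0,0,0],[-0.5,0,0,0,0],[-0.5,0,0,0,0],[-0.5,0,0,0,0],[-0.5,0,0,0,0],[-0.5,0,0,0,0],[-0.5,0,0,0,0],[-0.5,0,0,0,0],[-0.5,0,0,0,0],[-0.5,0,0,0,0]]]}}

```text
t: 20.85
tool_pos: [0.427, -0.0022, 0.1328]
tcp_rot: [2.517, -1.881, 0.0]
contact_force: [0.8, -0.3, -0.2]
width: 0.069
```

Run:
```python
from h import *
c=camera_info("wrist");im=snapshot("wrist");cv2.imwrite(f"pics/wrist11.png",im[:,:,::-1])
print(proj(c,[(.4262,-.002,.01)]))
im=snapshot("scene");cv2.imwrite(f"pics/scene11.png",im[:,:,::-1])
im=snapshot("top");cv2.imwrite(f"pics/top11.png",im[:,:,::-1])
go([((.4262,-.002,.021),-73.5)])
```

```text
[[320.29121746 242.21801697]]
t 21.00 pos [ 0.427  -0.0022  0.1328] psi -73.54 rack [-161.7  100.9  132.8] F [0.8 0.4 0.4] w 0.0688 q [-0.18  0.31  1.94 -0.    0.9   2.67]
shift cm [-0.04  0.07 11.18] turn -0.0
```

View pics/wrist11.png

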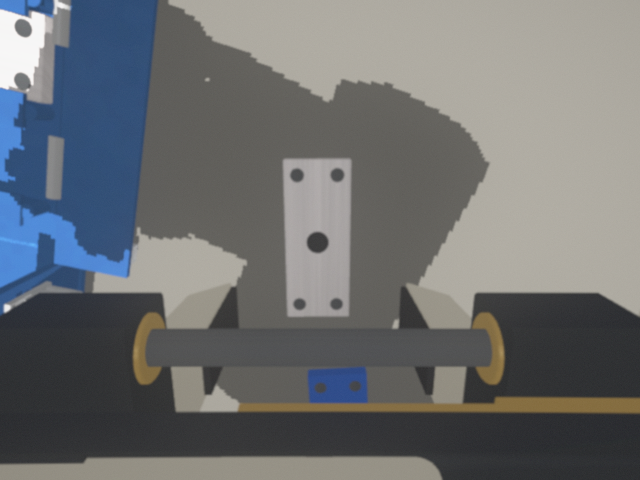

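View pics/scene11.png

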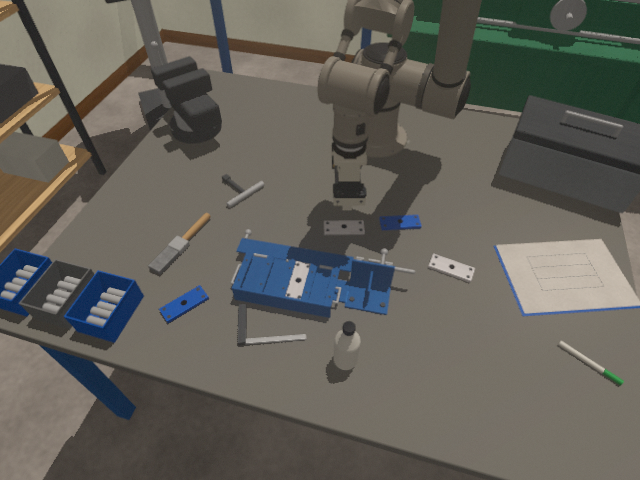

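{"fn": "arm_command", "kwargs": {"plan": [[[-0.5,0,0,3,0],[-0.5,0,0,6,0],[-0.5,0,0,8.5,0],[-0.5,0,0,10,0],[-0.5,0,0,10.8,0],[-0.5,0,0,11.1,0],[-0.5,0,0,11.1,0],[1,0,0,11.1,0],[1,0,0,11.1,0],[1,0,0,11.1,0]]]}}

```text
t: 22.25
tool_pos: [0.4272, -0.0022, 0.022]
tcp_rot: [-2.516, 1.88, -0.001]
contact_force: [-1.3, -0.7, 2.0]
width: 0.0438
```

Run:
```python
from h import *
go([(rw([-90,-27.5,100]),3.82)])
```

```text
t 22.25 pos [ 0.4272 -0.0022  0.022 ] psi -73.54 rack [-161.5  100.8   22. ] F [-1.3 -0.7  2. ] w 0.0438 q [-0.18  0.52  2.04 -0.    0.58  2.67]
shift cm [14.09 -4.18 -7.79] turn -77.4
```

{"fn": "arm_command", "kwargs": {"plan": [[[1,0,0,-1.5,0],[1,0,0,-4,0],[1,0,0,-7.8,0],[1,0,0,-7.8,0],[1,0,0,-7.8,0],[1,0,0,-7.8,0],[1,0,0,-7.8,0],[1,0,0,-7.8,0],[1,0,0,-7.8,0],[1,0,0,-7.8,0]]]}}

```text
t: 23.5
tool_pos: [0.427, -0.0022, 0.0997]
tcp_rot: [2.516, -1.881, -0.0]
contact_force: [-0.0, -0.1, -3.8]
width: 0.0436
```

{"fn": "arm_command", "kwargs": {"plan": [[[1,1.5,-0.5,0,-8.5],[1,3,-1,0,-17],[1,4.5,-1.5,0,-25.5],[1,6,-2,0,-34],[1,8,-2.5,0,-42.5],[1,10,-3,0,-51],[1,12,-3.5,0,-59.5],[1,14,-4,0,-68],[1,14.1,-4.2,0,-77.4],[1,14.1,-4.2,0,-77.4]]]}}

```text
t: 24.75
tool_pos: [0.5071, -0.1256, 0.0996]
tcp_rot: [-3.14, -0.103, 0.001]
contact_force: [-0.4, -0.2, -2.7]
width: 0.043
```

{"fn": "arm_command", "kwargs": {"plan": [[[1,0,0,0,0],[1,0,0,0,0],[1,0,0,0,0],[1,0,0,0,0],[1,0,0,0,0],[1,0,0,0,0],[1,0,0,0,0],[1,0,0,0,0],[1,0,0,0,0],[1,0,0,0,0]]]}}

```text
t: 26.0
tool_pos: [0.5072, -0.1255, 0.0998]
tcp_rot: [3.14, 0.106, -0.0]
contact_force: [-0.9, 0.3, -3.2]
width: 0.0436
```

Run:
```python
from h import *
c=camera_info("wrist");im=snapshot("wrist");cv2.imwrite(f"pics/wrist12.png",im[:,:,::-1])
print(proj(c,[rw([-35,-27.5,88]),rw([-35,-27.5-22,88]),rw([-35,-27.5+22,88]),rw([6,-27.5-23.5,47]),rw([6,-27.5+23.5,47]),rw([6,-27.5-18.5,47]),rw([6,-27.5+18.5,47])]))
go([(rw([-70,-27.5,54]),3.82)])
```

```text
[[319.15317277 180.77690704]
 [378.04808034 180.80841888]
 [260.2623759  180.70477546]
 [372.12132912  76.74307821]
 [266.11783444  76.65493287]
 [360.83960151  76.75028074]
 [277.39835645  76.68089591]]
t 26.05 pos [ 0.5072 -0.1255  0.0998] psi 3.86 rack [-89.9 -27.5  99.8] F [ 0.4  0.9 -2.4] w 0.0435 q [-0.39  0.5   1.72 -0.    0.92  1.11]
shift cm [1.99 0.   4.58] turn 0.0
```

View pics/wrist12.png

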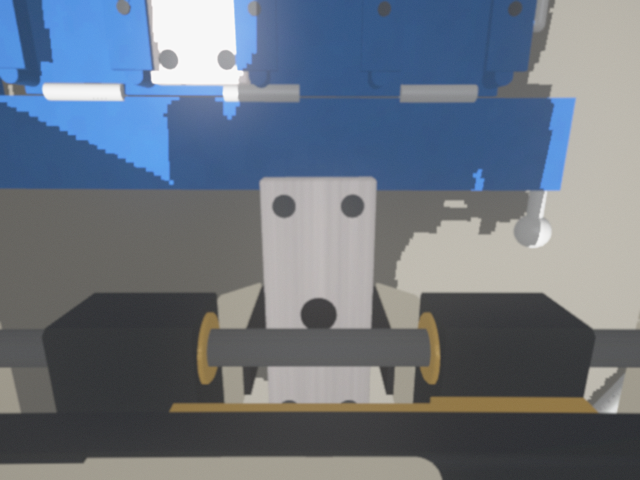

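{"fn": "arm_command", "kwargs": {"plan": [[[1,0.5,0,1,0],[1,1,0,2,0],[1,1.5,0,3,0],[1,2,0,4,0],[1,2,0,4.6,0],[1,2,0,4.6,0],[1,2.6,0,4.6,0],[1,3.2,0,4.6,0],[1,3.2,0,4.6,0],[1,3.2,0,4.6,0]]]}}

```text
t: 27.3
tool_pos: [0.5391, -0.1233, 0.0538]
tcp_rot: [3.14, 0.106, -0.0]
contact_force: [-0.4, 0.2, -3.0]
width: 0.0436
```

Run:
```python
from h import *
c=camera_info("wrist");im=snapshot("wrist");cv2.imwrite(f"pics/wrist13.png",im[:,:,::-1])
go([(rw([-18,-27.5,53.5]),3.82)])
```

```text
t 27.35 pos [ 0.539  -0.1233  0.0538] psi 3.86 rack [-58.1 -27.4  53.8] F [ 0.2  0.1 -3.7] w 0.0432 q [-0.36  0.61  1.67 -0.    0.86  1.14]
shift cm [4.01 0.01 0.03] turn 0.0
```

View pics/wrist13.png

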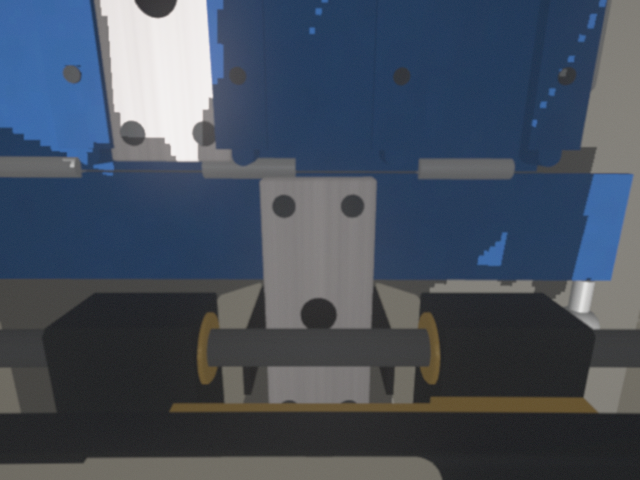

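{"fn": "arm_command", "kwargs": {"plan": [[[1,0.4,0,0,0],[1,0.8,0,0,0],[1,1.2,0,0,0],[1,1.6,0,0,0],[1,2,0,0,0],[1,2.5,0,0,0],[1,3,0,0,0],[1,3.5,0,0,0],[1,4,0,0,0],[1,4,0,0,0]]]}}

```text
t: 28.6
tool_pos: [0.5794, -0.1207, 0.0538]
tcp_rot: [3.14, 0.106, 0.0]
contact_force: [-0.9, 0.5, -3.4]
width: 0.0438
```

Run:
```python
from h import *
c=camera_info("wrist");im=snapshot("wrist");cv2.imwrite(f"pics/wrist14.png",im[:,:,::-1])
go([(rw([-18,-27.5,53.5]),3.82)])
```

```text
t 28.65 pos [ 0.5791 -0.1206  0.0537] psi 3.87 rack [-17.9 -27.4  53.7] F [-0.1  0.6 -3.4] w 0.0433 q [-0.33  0.67  1.56 -0.    0.92  1.17]
shift cm [-0.01  0.01  0.02] turn 0.0
```

View pics/wrist14.png

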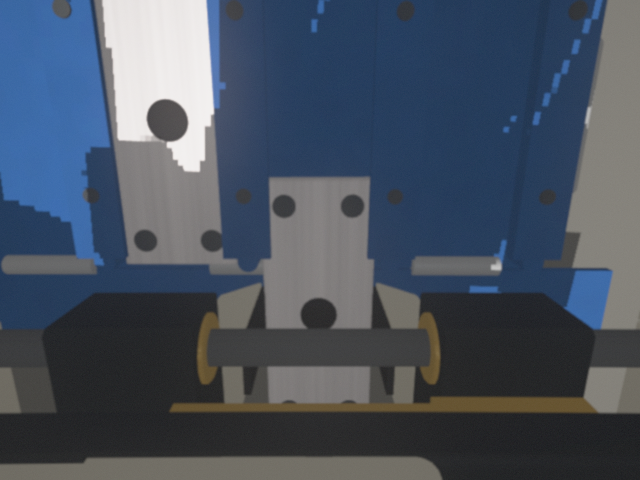

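{"fn": "arm_command", "kwargs": {"plan": [[[1,0,0,0.15,0],[-0.4,0,0,0.1,0],[-0.4,0,0,0.1,0],[-0.4,0,0,0.1,0],[-0.4,0,0,-2,0],[0,0,0,-5,0],[1,-4,0,-5,0],[1,-8.5,0,-5,0],[1,-8.5,0,-5,0],[1,-8.5,0,-5,0]]]}}

```text
t: 29.9
tool_pos: [0.4952, -0.1268, 0.1043]
tcp_rot: [3.139, 0.105, 0.003]
contact_force: [-0.3, -0.4, 0.1]
width: 0.0188
```

Run:
```python
from h import *
c=camera_info("wrist");im=snapshot("wrist");cv2.imwrite(f"pics/wrist15.png",im[:,:,::-1])
print(proj(c,[rw([-73,-27.5,40]),rw([37,-27.5,40])]))
go([(rw([-102,-27.5,53]),3.82)])
```

```text
[[317.90372019 219.32780612]
 [317.97130259 -25.01728096]]
t 29.95 pos [ 0.4955 -0.1267  0.1042] psi 3.86 rack [-101.7  -27.9  104.2] F [ 0.3 -0.1  0.1] w 0.0146 q [-0.4   0.48  1.75 -0.    0.91  1.1 ]
shift cm [-0.04 -0.05  5.12] turn 0.0
```

View pics/wrist15.png

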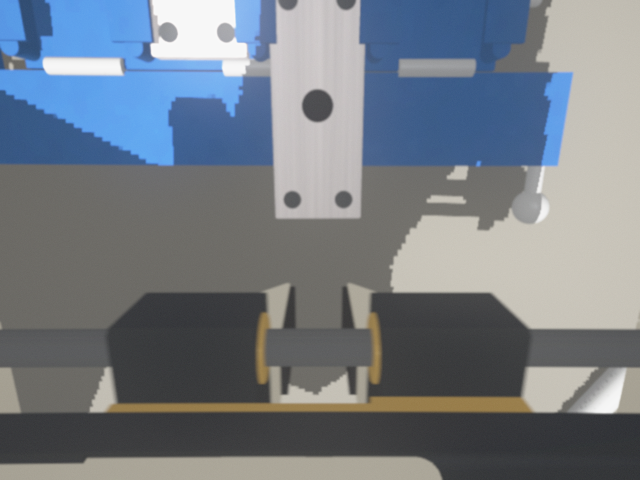

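{"fn": "arm_command", "kwargs": {"plan": [[[1,0,-0.05,2.5,0],[1,0,-0.05,4.5,0],[1,0,-0.05,5.2,0],[1,0,-0.05,5.2,0],[1,1,-0.05,5.2,0],[1,2,-0.05,5.2,0],[1,2.8,-0.05,5.2,0],[1,3.6,-0.05,5.2,0],[1,4.4,-0.05,5.2,0],[1,4.4,-0.05,5.2,0]]]}}

```text
t: 31.2
tool_pos: [0.5393, -0.123, 0.0518]
tcp_rot: [3.139, 0.106, 0.003]
contact_force: [-0.2, 0.1, 0.7]
width: 0.0005
```

Run:
```python
from h import *
c=camera_info("wrist");im=snapshot("wrist");cv2.imwrite(f"pics/wrist16.png",im[:,:,::-1])
go([(rw([-7.5,-27.5,52]),3.82)])
```

```text
t 31.25 pos [ 0.539  -0.123   0.0518] psi 3.86 rack [-58.1 -27.1  51.8] F [-0.5  0.1 -0. ] w 0.0003 q [-0.36  0.62  1.68  0.    0.85  1.14]
shift cm [ 5.06  0.05 -0.02] turn 0.0
```

View pics/wrist16.png

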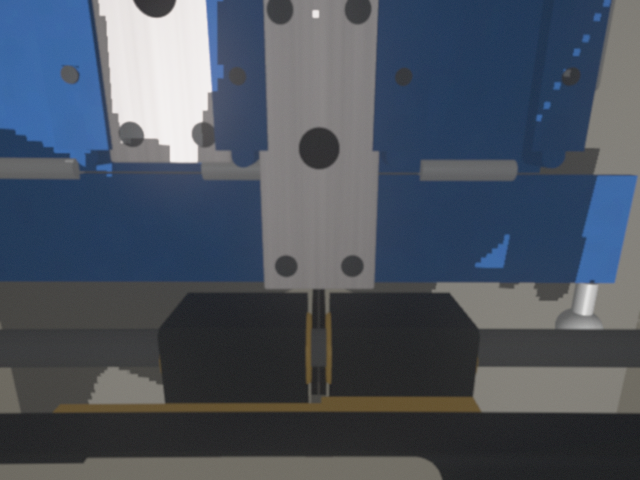

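Sliding in nicely. Push on.

{"fn": "arm_command", "kwargs": {"plan": [[[1,0.8,0.03,0,0],[1,1.6,0.03,0,0],[1,2.4,0.03,0,0],[1,3.2,0.03,0,0],[1,3.8,0.03,0,0],[1,4.3,0.03,0,0],[1,4.7,0.03,0,0],[1,4.9,0.03,0,0],[1,5.0,0.03,0,0],[1,5.0,0.03,0,0]]]}}

```text
t: 32.5
tool_pos: [0.5881, -0.1199, 0.0519]
tcp_rot: [3.14, 0.106, 0.0]
contact_force: [-1.8, -0.5, -0.2]
width: 0.0007
```

Run:
```python
from h import *
c=camera_info("wrist");im=snapshot("wrist");cv2.imwrite(f"pics/wrist17.png",im[:,:,::-1])
go([(rw([-7.5,-27.5,52]),3.82)])
```

```text
t 32.55 pos [ 0.5881 -0.1199  0.0519] psi 3.85 rack [ -8.9 -27.3  51.9] F [-1.  -0.  -1.6] w 0.0000 q [-0.33  0.68  1.53  0.    0.93  1.17]
shift cm [ 0.14  0.02 -0.01] turn 0.0
```

View pics/wrist17.png

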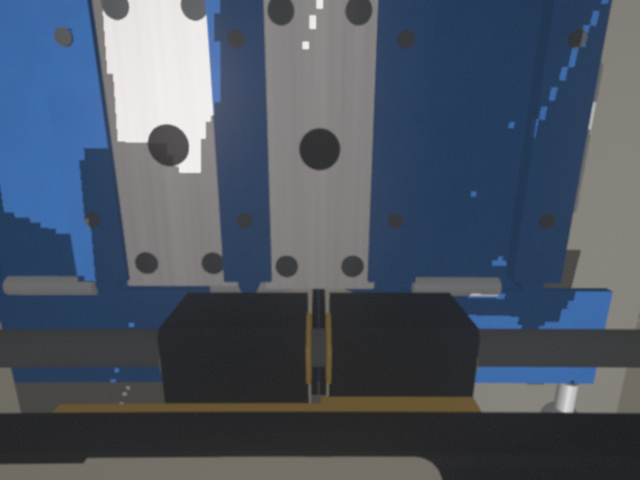

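{"fn": "arm_command", "kwargs": {"plan": [[[1,0.15,0,0,0],[1,0.3,0,0,0],[1,0.3,0,0,0],[1,0.4,0,0,0],[1,0.4,0,0,0],[1,0.4,0,0,0],[1,0.4,0,0,0],[1,0.4,0,0,0],[1,0.4,0,0,0],[1,0.4,0,0,0]]]}}

```text
t: 33.8
tool_pos: [0.5902, -0.1197, 0.0518]
tcp_rot: [-3.139, -0.106, 0.007]
contact_force: [-9.2, -0.4, 4.8]
width: -0.0
```

Run:
```python
from h import *
c=camera_info("wrist");im=snapshot("wrist");cv2.imwrite(f"pics/wrist18.png",im[:,:,::-1])
go([((.4845,.2951,.15),79.8)])
```

```text
t 33.85 pos [ 0.5902 -0.1197  0.0518] psi 3.87 rack [ -6.7 -27.2  51.8] F [-9.2 -0.6  5.4] w 0.0002 q [-0.33  0.69  1.52 -0.    0.94  1.18]
shift cm [ -7.79 -42.11  -9.77] turn -75.9
```

View pics/wrist18.png

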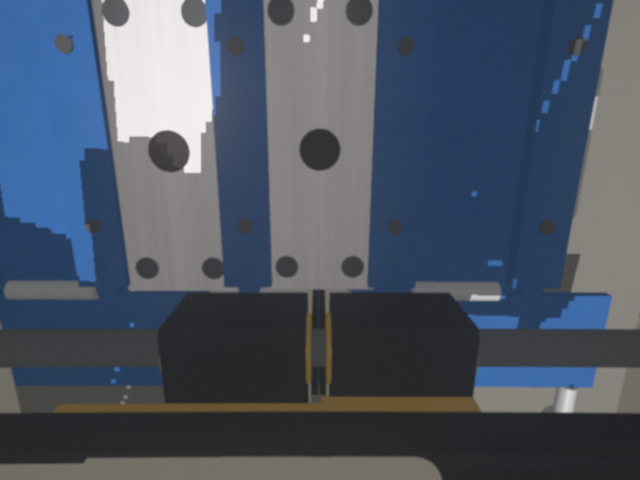

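{"fn": "arm_command", "kwargs": {"plan": [[[1,-0.5,0,0,0],[1,-1.5,0,0,0],[1,-2,0,-3,0],[0,-2.5,-2,-8,0],[-0.5,-3,-6,-11,0],[-0.5,-3.5,-11,-12,0],[-0.5,-4,-16,-12,0],[-0.5,-4.5,-20,-12,0],[-0.5,-5,-20,-12,0],[-0.5,-5,-20,-12,0]]]}}

```text
t: 35.1
tool_pos: [0.5284, 0.0762, 0.1719]
tcp_rot: [3.139, 0.106, 0.001]
contact_force: [0.0, -0.7, -0.4]
width: 0.066
```

```bash
cat > fp.py <<'E'
from h import *
def plates(n,tag):
    cc=camera_info(n);img=snapshot(n)[:,:,::-1].copy();cv2.imwrite(f"pics/{n}{tag}.png",img)
    hsv=cv2.cvtColor(img,cv2.COLOR_BGR2HSV)
    m=cv2.inRange(hsv,(0,0,115),(180,60,255))
    k,l,st,ce=cv2.connectedComponentsWithStats(m)
    for i in range(1,k):
        if 80<st[i,4]<15000:
            cn=max(cv2.findContours((l==i).astype(np.uint8),0,2)[0],key=cv2.contourArea)
            r=cv2.minAreaRect(cn);w=onplane(cc,cv2.boxPoints(r),0.010);L=[np.linalg.norm(w[1]-w[0]),np.linalg.norm(w[2]-w[1])]
            if .09<max(L)<.13 and .03<min(L)<.055:
                j=int(np.argmax(L)); print(n,np.round(ce[i]),np.round(onplane(cc,[r[0]],0.010)[0],4),np.round(L,3),"len dir %.1f"%(np.degrees(np.arctan2(*(w[j+1]-w[j])[[1,0]]))%180))
E
python3 - <<'E'
from fp import *
plates("top",19);plates("scene",19)
go([((.4845,.2951,.15),79.8)])
E
```

```text
scene [275. 275.] [ 0.6328 -0.1277  0.01  ] [0.114 0.041] len dir 4.8
scene [297. 279.] [ 0.6305 -0.0704  0.01  ] [0.113 0.042] len dir 5.1
t 35.20 pos [0.529  0.0755 0.1719] psi 3.78 rack [-54.8 171.6 171.9] F [-1.3  0.2  0.9] w 0.0683 q [-0.    0.43  1.61 -0.    1.1   1.5 ]
shift cm [ -2.99 -22.21   2.18] turn -76.0
```

View pics/scene19.png

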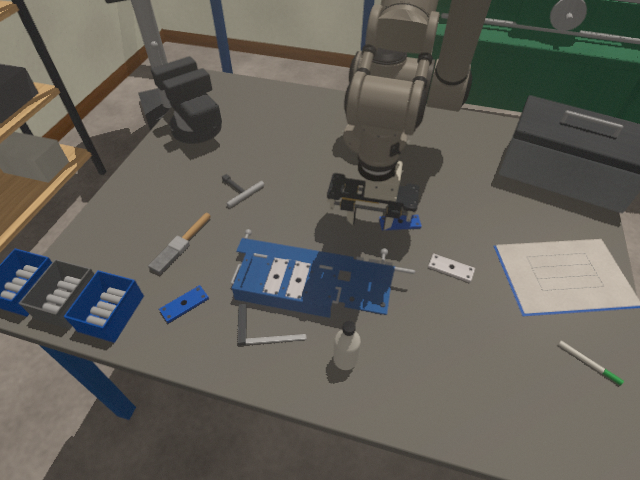

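{"fn": "arm_command", "kwargs": {"plan": [[[-0.5,-0.4,-3,0.2,-8.5],[-0.5,-0.8,-6,0.4,-17],[-0.5,-1.2,-9,0.8,-25.5],[-0.5,-1.6,-12,1.2,-34],[-0.5,-2,-15,1.6,-42.5],[-0.5,-2.4,-18,2,-51],[-0.5,-2.8,-20,2.2,-59.5],[-0.5,-3,-22.2,2.2,-68],[-0.5,-3,-22.2,2.2,-76],[-0.5,-3,-22.2,2.2,-76]]]}}

```text
t: 36.45
tool_pos: [0.4844, 0.2953, 0.1496]
tcp_rot: [2.411, 2.013, -0.0]
contact_force: [-0.4, 0.4, -1.2]
width: 0.0695
```

{"fn": "arm_command", "kwargs": {"plan": [[[-0.5,0,0,0,0],[-0.5,0,0,0,0],[-0.5,0,0,0,0],[-0.5,0,0,0,0],[-0.5,0,0,0,0],[-0.5,0,0,0,0],[-0.5,0,0,0,0],[-0.5,0,0,0,0],[-0.5,0,0,0,0],[-0.5,0,0,0,0]]]}}

```text
t: 37.7
tool_pos: [0.4838, 0.2961, 0.1498]
tcp_rot: [2.409, 2.016, -0.0]
contact_force: [-0.1, -0.2, 0.1]
width: 0.0688
```

Run:
```python
from fp import *
plates("wrist",20)
c=camera_info("wrist");print(proj(c,[(.4845,.2951,.01)]))
go([((.4845,.2951,.0215),79.8)])
```

```text
[[318.62262047 237.46354201]]
t 37.75 pos [0.4838 0.2961 0.1498] psi 79.86 rack [-85.2 394.7 149.8] F [-0.7 -0.  -0.7] w 0.0690 q [ 0.41  0.51  1.54 -0.    1.09  0.59]
shift cm [-0.08  0.09 12.83] turn 0.1
```

View pics/wrist20.png

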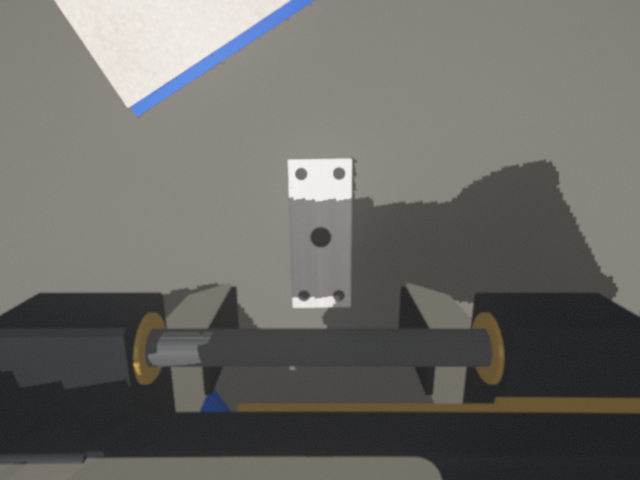

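{"fn": "arm_command", "kwargs": {"plan": [[[-0.5,-0.1,0.1,4,0],[-0.5,-0.1,0.1,7,0],[-0.5,-0.1,0.1,10,0],[-0.5,-0.1,0.1,12,0],[-0.5,-0.1,0.1,12.6,0],[-0.5,-0.1,0.1,12.8,0],[-0.5,-0.1,0.1,12.8,0],[1,-0.1,0.1,12.8,0],[1,-0.1,0.1,12.8,0],[1,-0.1,0.1,12.8,0]]]}}

```text
t: 39.0
tool_pos: [0.4848, 0.2949, 0.022]
tcp_rot: [2.409, 2.016, 0.001]
contact_force: [-0.4, 0.9, 2.0]
width: 0.0437
```

Run:
```python
from h import *
go([((.4845,.2951,.12),79.8),(rw([-90,-82.5,100]),3.82),(rw([-90,82.5,100]),3.82)])
```

```text
t 39.00 pos [0.4848 0.2949 0.022 ] psi 79.86 rack [-84.3 393.5  22. ] F [-0.4  0.9  2. ] w 0.0437 q [ 0.41  0.68  1.65 -0.    0.81  0.59]
shift cm [ 0.01 -0.03 -9.8 ] turn 0.1
shift cm [-46.33  10.94  -7.8 ] turn 76.0
shift cm [-30.32   6.96  -7.8 ] turn 76.0
```

{"fn": "arm_command", "kwargs": {"plan": [[[1,0,0,-2,0],[1,0,0,-6,0],[1,0,0,-9.8,0],[1,0,0,-9.8,0],[1,-3,0.7,-9.8,0],[1,-7,1.6,-9.8,0],[1,-11,2.5,-9.8,0],[1,-15,3.5,-9.8,0],[1,-19,4.5,-9.8,0],[1,-19,4.5,-9.8,0]]]}}

```text
t: 40.25
tool_pos: [0.4945, 0.0975, 0.1179]
tcp_rot: [-2.412, -2.011, 0.005]
contact_force: [-0.3, 0.2, -3.4]
width: 0.0437
```

Run:
```python
from h import *
go([(rw([-90,82.5,110]),3.82)])
```

```text
t 40.25 pos [0.4945 0.0975 0.1179] psi 79.64 rack [-87.7 195.9 117.9] F [-0.3  0.2 -3.4] w 0.0437 q [ 0.04  0.45  1.75 -0.    0.94  0.22]
shift cm [-11.05   2.56   0.8 ] turn 75.8
```

{"fn": "arm_command", "kwargs": {"plan": [[[1,-1.5,0.4,0,8.5],[1,-3,0.8,0,17],[1,-4.5,1.2,0,25.5],[1,-6,1.5,0,34],[1,-7.5,1.8,0,42.5],[1,-9,2.1,0,51],[1,-10,2.3,0,59.5],[1,-11,2.5,0.5,68],[1,-11,2.5,1.0,75.9],[1,-11,2.5,1.0,75.9]]]}}

```text
t: 41.5
tool_pos: [0.4997, -0.0119, 0.1083]
tcp_rot: [-3.139, -0.111, 0.005]
contact_force: [-0.5, 0.3, -4.1]
width: 0.0434
```

{"fn": "arm_command", "kwargs": {"plan": [[[1,0,0,0,0],[1,0,0,0,0],[1,0,0,0,0],[1,0,0,0,0],[1,0,0,0,0],[1,0,0,0,0],[1,0,0,0,0],[1,0,0,0,0],[1,0,0,0,0],[1,0,0,0,0]]]}}

```text
t: 42.75
tool_pos: [0.5007, -0.0127, 0.1098]
tcp_rot: [3.14, 0.108, -0.0]
contact_force: [0.8, 0.4, -3.8]
width: 0.0432
```

Run:
```python
from h import *
c=camera_info("wrist");im=snapshot("wrist");cv2.imwrite(f"pics/wrist21.png",im[:,:,::-1])
go([(rw([-58,82.5,54]),3.82)])
```

```text
t 42.80 pos [ 0.5007 -0.0127  0.1098] psi 3.96 rack [-88.9  85.5 109.8] F [ 0.6  0.5 -3.5] w 0.0432 q [-0.18  0.46  1.77 -0.    0.91  1.32]
shift cm [3.09 0.31 5.58] turn 0.1
```

View pics/wrist21.png

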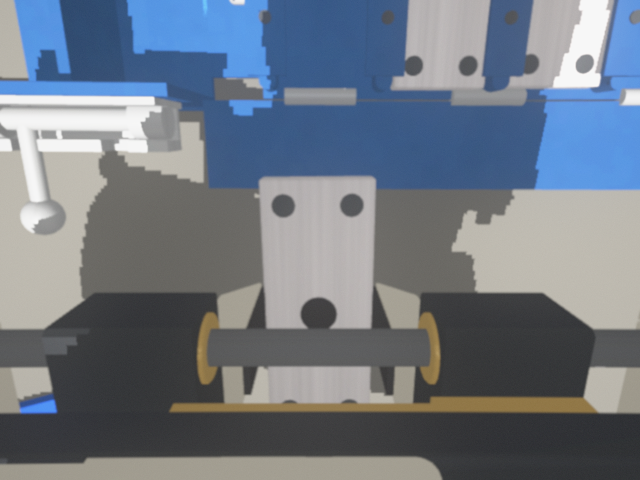

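{"fn": "arm_command", "kwargs": {"plan": [[[1,0.5,0.31,1,0.1],[1,1,0.31,2,0.1],[1,1.5,0.31,3,0.1],[1,2,0.31,4,0.1],[1,2,0.31,5,0.1],[1,2,0.31,5.6,0.1],[1,2.6,0.31,5.6,0.1],[1,3.1,0.31,5.6,0.1],[1,3.1,0.31,5.6,0.1],[1,3.1,0.31,5.6,0.1]]]}}

```text
t: 44.05
tool_pos: [0.5318, -0.0137, 0.054]
tcp_rot: [3.14, 0.106, 0.0]
contact_force: [-0.0, 0.2, -2.8]
width: 0.0434
```

Run:
```python
from h import *
c=camera_info("wrist");im=snapshot("wrist");cv2.imwrite(f"pics/wrist22.png",im[:,:,::-1])
go([(rw([-18,82.5,53.7]),3.82)])
```

```text
t 44.10 pos [ 0.5317 -0.0137  0.0539] psi 3.86 rack [-58.   82.5  53.9] F [ 0.5 -0.3 -4. ] w 0.0432 q [-0.17  0.58  1.73 -0.    0.82  1.33]
shift cm [4.   0.   0.02] turn 0.0
```

View pics/wrist22.png

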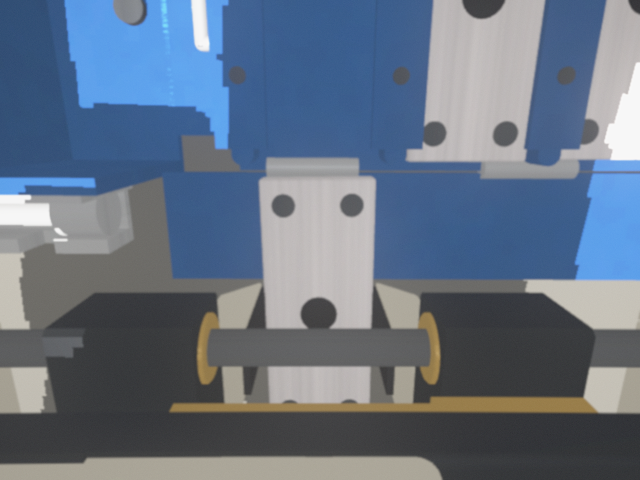

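{"fn": "arm_command", "kwargs": {"plan": [[[1,0.4,0,0,0],[1,0.8,0,0,0],[1,1.2,0,0,0],[1,1.6,0,0,0],[1,2,0,0,0],[1,2.5,0,0,0],[1,3,0,0,0],[1,3.5,0,0,0],[1,4,0,0,0],[1,4,0,0,0]]]}}

```text
t: 45.35
tool_pos: [0.5721, -0.011, 0.0538]
tcp_rot: [3.14, 0.106, 0.001]
contact_force: [-0.1, 0.4, -2.5]
width: 0.0434
```

Run:
```python
from h import *
c=camera_info("wrist");im=snapshot("wrist");cv2.imwrite(f"pics/wrist23.png",im[:,:,::-1])
go([])
```

```text
t 45.40 pos [ 0.5717 -0.011   0.0537] psi 3.86 rack [-17.9  82.5  53.7] F [-0.8  0.4 -3. ] w 0.0435 q [-0.15  0.64  1.62 -0.    0.89  1.35]
```

View pics/wrist23.png

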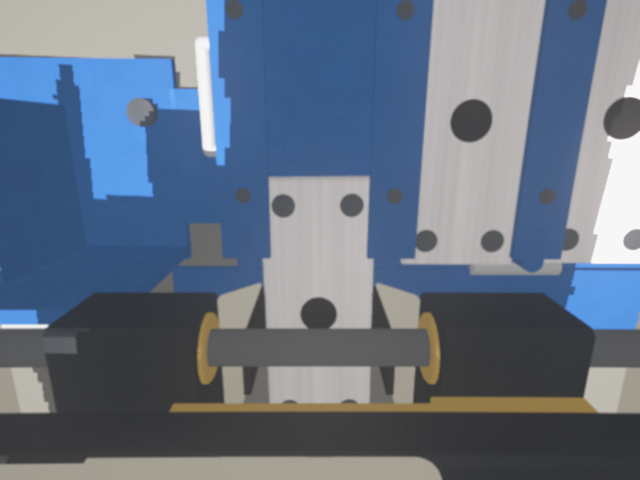

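{"fn": "arm_command", "kwargs": {"plan": [[[1,0,0,0.15,0],[-0.3,0,0,0.1,0],[-0.3,0,0,0.1,0],[-0.3,0,0,0.1,0],[-0.3,0,0,-2,0],[0,0,0,-5,0],[1,-4,0,-5,0],[1,-8.5,0,-5,0],[1,-8.5,0,-5,0],[1,-8.5,0,-5,0]]]}}

```text
t: 46.65
tool_pos: [0.488, -0.0169, 0.1044]
tcp_rot: [3.139, 0.105, 0.003]
contact_force: [0.1, -0.6, 0.0]
width: 0.0143
```

Run:
```python
from h import *
c=camera_info("wrist");im=snapshot("wrist");cv2.imwrite(f"pics/wrist24.png",im[:,:,::-1])
go([(rw([-58,82.5,52]),3.82)])
```

```text
t 46.70 pos [ 0.4883 -0.0169  0.1042] psi 3.85 rack [-101.5   82.1  104.2] F [0.5 0.5 0.5] w 0.0102 q [-0.19  0.44  1.81 -0.    0.88  1.31]
shift cm [ 4.34 -0.04  5.23] turn 0.0
```

View pics/wrist24.png

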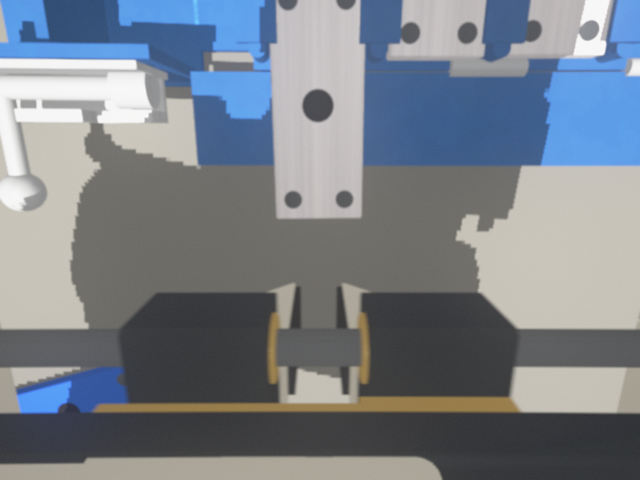

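{"fn": "arm_command", "kwargs": {"plan": [[[1,0,-0.03,2.5,0],[1,0,-0.03,4.5,0],[1,0,-0.03,5.2,0],[1,0,-0.03,5.2,0],[1,1,-0.03,5.2,0],[1,2,-0.03,5.2,0],[1,2.8,-0.03,5.2,0],[1,3.6,-0.03,5.2,0],[1,4.4,-0.03,5.2,0],[1,4.4,-0.03,5.2,0]]]}}

```text
t: 47.95
tool_pos: [0.5321, -0.0135, 0.0518]
tcp_rot: [3.139, 0.106, 0.004]
contact_force: [-0.2, 0.2, -0.9]
width: 0.0005
```

{"fn": "arm_command", "kwargs": {"plan": [[[1,0.8,0,0,0],[1,1.6,0,0,0],[1,2.4,0,0,0],[1,3.2,0,0,0],[1,3.8,0,0,0],[1,4.3,0,0,0],[1,4.7,0,0,0],[1,4.9,0,0,0],[1,5.0,0,0,0],[1,5.0,0,0,0]]]}}

```text
t: 49.2
tool_pos: [0.5807, -0.0101, 0.0518]
tcp_rot: [3.14, 0.106, 0.0]
contact_force: [-0.3, -0.3, -0.7]
width: 0.0005
```

{"fn": "arm_command", "kwargs": {"plan": [[[1,0.15,0,0,0],[1,0.3,0,0,0],[1,0.3,0,0,0],[1,0.4,0,0,0],[1,0.4,0,0,0],[1,0.4,0,0,0],[1,0.4,0,0,0],[1,0.4,0,0,0],[1,0.4,0,0,0],[1,0.4,0,0,0]]]}}

```text
t: 50.45
tool_pos: [0.5832, -0.0099, 0.0518]
tcp_rot: [-3.14, -0.106, 0.005]
contact_force: [-7.5, -1.4, 4.9]
width: 0.0004
```

Run:
```python
from h import *
c=camera_info("wrist");im=snapshot("wrist");cv2.imwrite(f"pics/wrist25.png",im[:,:,::-1])
go([])
```

```text
t 50.50 pos [ 0.5832 -0.0099  0.0518] psi 3.86 rack [-6.4 82.8 51.8] F [-8.5 -1.8  4.3] w 0.0003 q [-0.15  0.66  1.58 -0.    0.91  1.36]
```

View pics/wrist25.png

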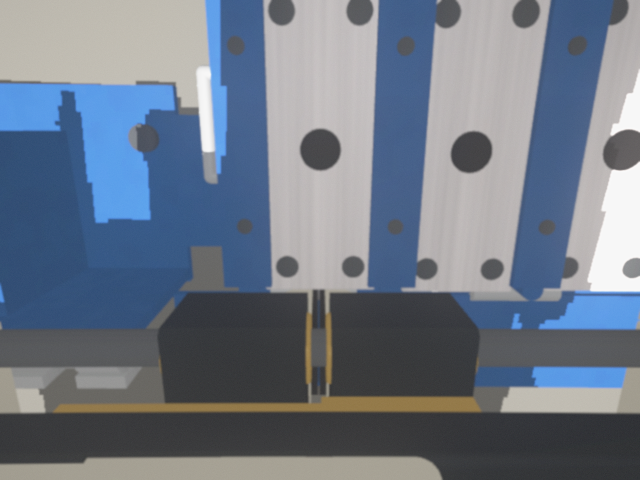

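Run:
```python
from h import *
go([(rw([-70,-142,120]),3.82)])
```

```text
t 50.50 pos [ 0.5832 -0.0099  0.0518] psi 3.86 rack [-6.4 82.8 51.8] F [-8.5 -1.8  4.3] w 0.0003 q [-0.15  0.66  1.58 -0.    0.91  1.36]
shift cm [-6.4  22.47 -6.8 ] turn 0.0
```

{"fn": "arm_command", "kwargs": {"plan": [[[1,-0.6,0,0,0],[1,-1.8,0,0,0],[1,-3,0,-3,0],[0,-4,2,-7,0],[0,-4.5,6,-7,0],[0,-5,10,-7,0],[0,-5.5,14,-7,0],[0,-6.3,18,-7,0],[0,-6.4,22.4,-6.9,0],[0,-6.4,22.4,-6.8,0]]]}}

```text
t: 51.75
tool_pos: [0.5356, -0.2406, 0.1199]
tcp_rot: [3.139, 0.1, 0.002]
contact_force: [0.3, 0.8, -0.1]
width: 0.0458
```

{"fn": "arm_command", "kwargs": {"plan": [[[0,0,0,0,0],[0,0,0,0,0],[0,0,0,0,0],[0,0,0,0,0],[0,0,0,0,0],[0,0,0,0,0],[0,0,0,0,0],[0,0,0,0,0],[0,0,0,0,0],[0,0,0,0,0]]]}}

```text
t: 53.0
tool_pos: [0.5359, -0.2376, 0.1198]
tcp_rot: [3.14, 0.106, 0.0]
contact_force: [0.5, -0.4, -0.3]
width: 0.0461
```

Run:
```python
from h import *
c=camera_info("wrist");im=snapshot("wrist");cv2.imwrite(f"pics/wrist26.png",im[:,:,::-1])
print(proj(c,[rw([-71,-142,28.5])]))
im=snapshot("scene");cv2.imwrite(f"pics/scene26.png",im[:,:,::-1])
go([(rw([-70,-142,36]),3.82)])
```

```text
[[319.95852754 260.45505811]]
t 53.10 pos [ 0.5359 -0.2377  0.1198] psi 3.86 rack [ -68.8 -141.3  119.8] F [-0.3 -0.   0.2] w 0.0458 q [-0.55  0.57  1.52 -0.    1.05  0.96]
shift cm [-0.12  0.07  8.38] turn 0.0
```

View pics/wrist26.png

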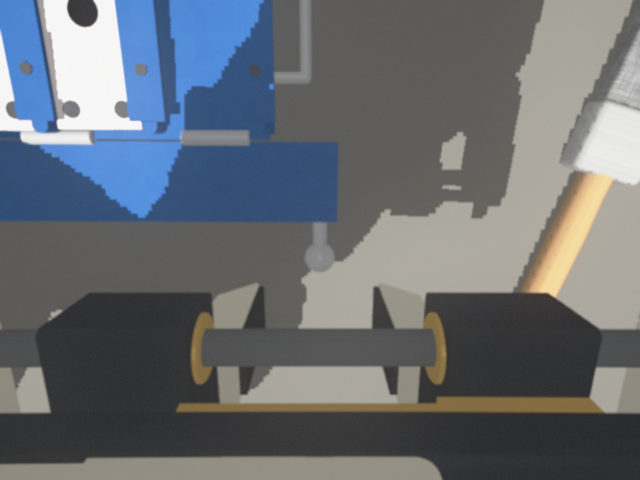

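View pics/scene26.png

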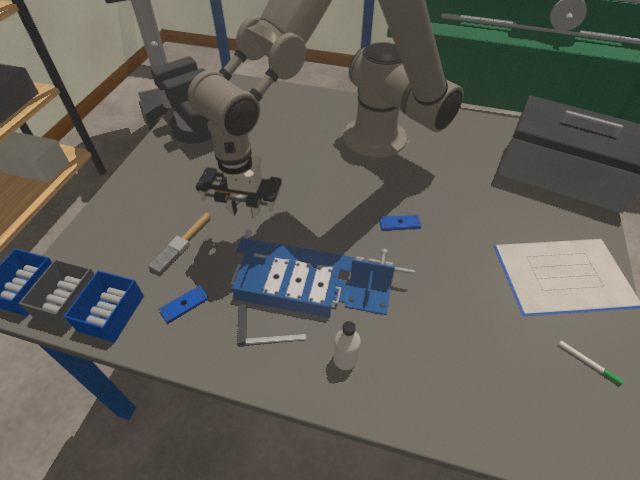

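{"fn": "arm_command", "kwargs": {"plan": [[[0,-0.1,0.07,3,0],[0,-0.1,0.07,6,0],[0,-0.1,0.07,8,0],[0,-0.1,0.07,8.4,0],[0,-0.1,0.07,8.4,0],[1,-0.1,0.07,8.4,0],[1,-0.1,0.07,8.4,0],[1,-0.1,0.07,8.4,0],[1,-0.1,0.07,8.4,0],[1,-0.1,0.07,8.4,0]]]}}

```text
t: 54.35
tool_pos: [0.5351, -0.2384, 0.0362]
tcp_rot: [3.14, 0.106, 0.001]
contact_force: [0.4, 1.2, 3.0]
width: 0.0158
```

Run:
```python
from h import *
L=[];off=np.array([-2.,67.])
for f in np.radians([80,70,60,50,40,30,20,10,0]):
    x=-4+off[0]*np.cos(f)-off[1]*np.sin(f); z=30.5+off[1]*np.cos(f)+off[0]*np.sin(f)
    L.append((rw([x+1,-142,z+7.5]),3.82))
go(L)
```

```text
t 54.35 pos [ 0.5351 -0.2384  0.0362] psi 3.86 rack [ -69.6 -142.    36.2] F [0.4 1.2 3. ] w 0.0158 q [-0.55  0.68  1.59  0.    0.87  0.95]
shift cm [ 0.03  0.01 -1.15] turn 0.0
shift cm [ 0.3   0.01 -2.29] turn 0.0
shift cm [ 0.76  0.01 -3.36] turn 0.0
shift cm [ 1.4   0.01 -4.34] turn 0.0
shift cm [ 2.2   0.01 -5.19] turn 0.0
shift cm [ 3.14  0.01 -5.89] turn 0.0
shift cm [ 4.19  0.01 -6.41] turn 0.0
shift cm [ 5.3   0.01 -6.75] turn 0.0
shift cm [ 6.46  0.01 -6.88] turn 0.0
```

{"fn": "arm_command", "kwargs": {"plan": [[[1,0,0,-0.6,0],[1,0.03,0,-1.15,0],[1,0.13,0,-1.7,0],[1,0.3,0,-2.29,0],[1,0.5,0,-2.85,0],[1,0.76,0,-3.36,0],[1,1.05,0,-3.87,0],[1,1.4,0,-4.34,0],[1,1.8,0,-4.8,0],[1,2.2,0,-5.19,0]]]}}

```text
t: 55.6
tool_pos: [0.5568, -0.237, 0.0881]
tcp_rot: [3.14, 0.106, -0.001]
contact_force: [-2.9, -2.1, -1.6]
width: 0.016
```

Run:
```python
from h import *
L=[];off=np.array([-2.,67.])
for f in np.radians([30,20,10,0]):
    x=-4+off[0]*np.cos(f)-off[1]*np.sin(f); z=30.5+off[1]*np.cos(f)+off[0]*np.sin(f)
    L.append((rw([x+1,-142,z+7.5]),3.82))
go(L)
```

```text
t 55.60 pos [ 0.5568 -0.237   0.0881] psi 3.86 rack [ -47.8 -142.    88.1] F [-2.9 -2.1 -1.6] w 0.0160 q [-0.53  0.64  1.49 -0.    1.01  0.97]
shift cm [ 0.96  0.   -0.69] turn 0.0
shift cm [ 2.    0.   -1.22] turn 0.0
shift cm [ 3.12  0.   -1.55] turn 0.0
shift cm [ 4.28  0.   -1.69] turn 0.0
```

{"fn": "arm_command", "kwargs": {"plan": [[[1,0.5,0,-0.38,0],[1,1,0,-0.7,0],[1,1.5,0,-1,0],[1,2,0,-1.22,0],[1,2.6,0,-1.4,0],[1,3.1,0,-1.55,0],[1,3.7,0,-1.65,0],[1,4.3,0,-1.68,0],[1,4.5,0,-1.68,0],[1,4.5,0,-1.68,0]]]}}

```text
t: 56.85
tool_pos: [0.6032, -0.234, 0.1053]
tcp_rot: [3.139, 0.106, 0.004]
contact_force: [-1.6, -0.4, 6.5]
width: 0.0154
```

Run:
```python
from h import *
c=camera_info("wrist");im=snapshot("wrist");cv2.imwrite(f"pics/wrist27.png",im[:,:,::-1])
im=snapshot("scene");cv2.imwrite(f"pics/scene27.png",cv2.resize(im[200:330,220:420,::-1],None,fx=4,fy=4))
go([(rw([-5,-142,105]),3.82)])
```

```text
t 56.95 pos [ 0.6032 -0.234   0.1053] psi 3.87 rack [  -1.4 -142.1  105.3] F [-0.7 -0.9  4.5] w 0.0160 q [-0.49  0.69  1.34  0.    1.11  1.01]
shift cm [-0.36 -0.01  0.03] turn 0.0
```

View pics/wrist27.png

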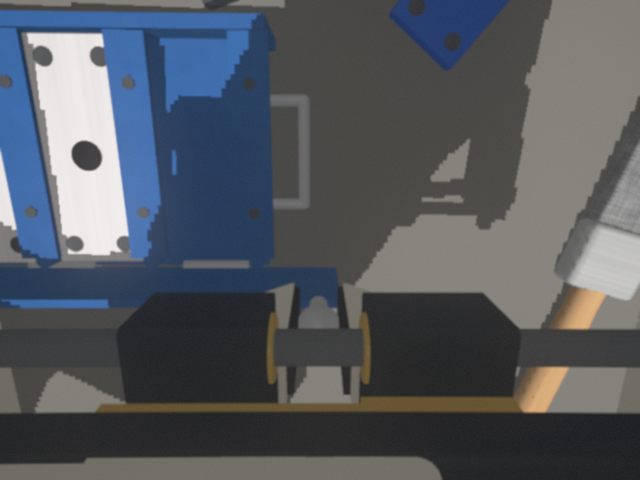

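View pics/scene27.png

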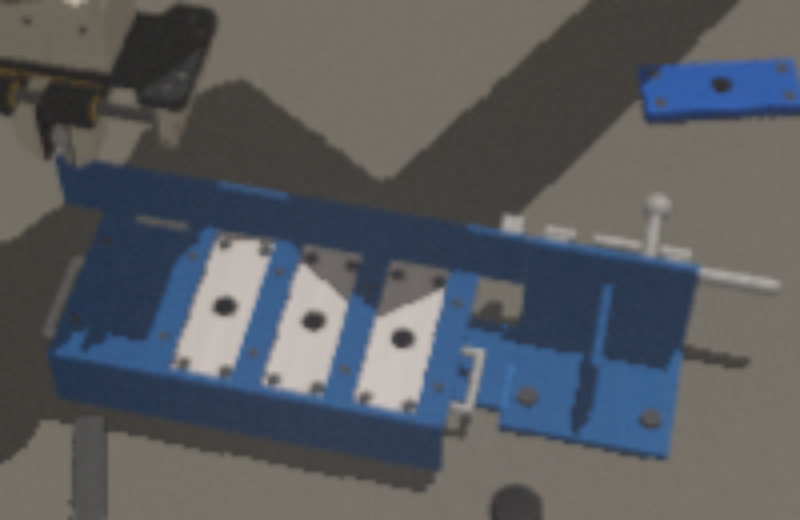

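{"fn": "arm_command", "kwargs": {"plan": [[[1,0,0,0,0],[0,0,0,0,0],[0,0,0,0,0],[0,0,0,0,0],[0,0,0,-2,0],[0,-0.3,0,-5.5,0],[0,-0.3,0,-5.5,0],[0,-0.3,0,-5.5,0],[0,-0.3,0,-5.5,0],[0,-0.3,0,-5.5,0]]]}}

```text
t: 58.2
tool_pos: [0.5985, -0.2339, 0.1585]
tcp_rot: [-3.139, -0.106, 0.002]
contact_force: [0.5, 0.5, -0.0]
width: 0.0458
```

Run:
```python
from h import *
c=camera_info("wrist");im=snapshot("wrist");cv2.imwrite(f"pics/wrist28.png",im[:,:,::-1])
print(proj(c,[rw([-6,-142,97.5])]))
go([(rw([-5,-142,160]),3.82)])
```

```text
[[319.49893144 273.94809001]]
t 58.25 pos [ 0.5986 -0.2339  0.1587] psi 3.86 rack [  -6.  -141.8  158.7] F [ 0.5  0.6 -0.2] w 0.0462 q [-0.49  0.63  1.29 -0.    1.22  1.01]
shift cm [ 0.1   0.02 -0.13] turn 0.0
```

View pics/wrist28.png

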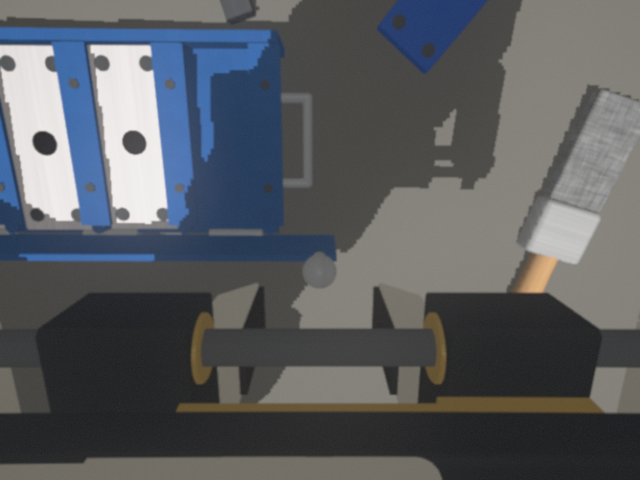

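{"fn": "arm_command", "kwargs": {"plan": [[[1,-2,0,-0.1,0],[1,-3.6,0,-0.1,0],[1,-3.6,0,-0.1,0],[1,-3.6,0,3,0],[1,-3.6,0,5.8,0],[1,-3.6,0,5.8,0],[1,-2.6,0,5.8,0],[1,-2.1,0,5.8,0],[1,-1.8,0,5.8,0],[1,-1.8,0,5.8,0]]]}}

```text
t: 59.5
tool_pos: [0.581, -0.2354, 0.102]
tcp_rot: [3.139, 0.106, 0.001]
contact_force: [-0.2, -0.5, 0.1]
width: 0.0005
```

{"fn": "arm_command", "kwargs": {"plan": [[[1,0.1,0,0,0],[1,0.2,0,0,0],[1,0.3,0,0,0],[1,0.3,0,0,0],[1,0.3,0,0,0],[1,0.3,0,0,0],[1,0.3,0,0,0],[1,0.3,0,0,0],[1,0.3,0,0,0],[1,0.3,0,0,0]]]}}

```text
t: 60.75
tool_pos: [0.5819, -0.2353, 0.1017]
tcp_rot: [-3.139, -0.105, 0.006]
contact_force: [-9.3, -1.3, 6.4]
width: -0.0001
```

Run:
```python
from h import *
go([])
```

```text
t 60.75 pos [ 0.5819 -0.2353  0.1017] psi 3.85 rack [ -22.7 -142.   101.7] F [-9.3 -1.3  6.4] w -0.0001 q [-0.51  0.66  1.4  -0.    1.08  1.  ]
```

{"fn": "arm_command", "kwargs": {"plan": [[[1,-0.6,0,0,0],[1,-2,0,-1,0],[1,-3,-2,-5,0],[0,-3.5,-6,-5.5,0],[0,-3.6,-11,-5.5,0],[0,-3.7,-16,-5.5,0],[0,-3.7,-21,-5.5,0],[0,-3.7,-26,-5.5,0],[0,-3.7,-31,-5.5,0],[0,-3.7,-36,-4.5,0]]]}}

```text
t: 62.0
tool_pos: [0.5228, 0.1231, 0.1479]
tcp_rot: [-3.139, -0.105, -0.005]
contact_force: [1.0, -0.4, -1.2]
width: 0.0458
```

{"fn": "arm_command", "kwargs": {"plan": [[[0,0,0,0,0],[0,0,0,0,0],[0,0,0,0,0],[0,0,0,0,0],[0,0,0,0,0],[0,0,0,0,0],[0,0,0,0,0],[0,0,0,0,0],[0,0,0,0,0],[0,0,0,0,0]]]}}

```text
t: 63.25
tool_pos: [0.5227, 0.1217, 0.1465]
tcp_rot: [3.14, 0.106, -0.0]
contact_force: [-0.0, -0.3, -0.7]
width: 0.0461
```

Run:
```python
from h import *
c=camera_info("wrist");im=snapshot("wrist");cv2.imwrite(f"pics/wrist29.png",im[:,:,::-1])
print(proj(c,[rw([-59.5,218,57])]))
im=snapshot("top");cv2.imwrite(f"pics/top29.png",im[:,:,::-1])
go([(rw([-58.7,218,63.8]),3.82)])
```

```text
[[318.92656375 260.23011482]]
t 63.35 pos [0.5227 0.1216 0.1465] psi 3.86 rack [-58.  218.1 146.5] F [ 1.  -0.7  0.6] w 0.0461 q [ 0.09  0.46  1.63 -0.    1.05  1.59]
shift cm [-0.07  0.01  8.27] turn 0.0
```

View pics/wrist29.png

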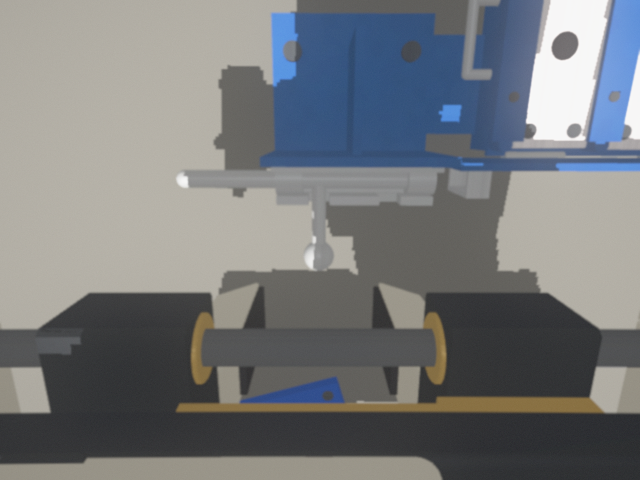

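{"fn": "arm_command", "kwargs": {"plan": [[[0,0,0,3,0],[0,0,0,6,0],[0,0,0,8,0],[0,0,0,8.3,0],[0,0,0,8.3,0],[1,0,0,8.3,0],[1,0,0,8.3,0],[1,0,0,8.3,0],[1,0,0,8.3,0],[1,0,0,8.3,0]]]}}

```text
t: 64.6
tool_pos: [0.5228, 0.1216, 0.0637]
tcp_rot: [3.14, 0.106, 0.001]
contact_force: [-0.3, 0.8, 1.5]
width: 0.0157
```

{"fn": "arm_command", "kwargs": {"plan": [[[1,0,0,0,0],[1,0.1,0,-0.4,0],[1,0.15,0,-0.8,0],[1,0.25,0,-1.2,0],[1,0.4,0,-1.65,0],[1,0.6,0,-2.05,0],[1,0.8,0,-2.45,0],[1,1.1,0,-2.8,0],[1,1.4,0,-3.15,0],[1,1.4,0,-3.15,0]]]}}

```text
t: 65.85
tool_pos: [0.537, 0.1225, 0.0954]
tcp_rot: [3.14, 0.106, 0.001]
contact_force: [-4.1, -0.4, 0.7]
width: 0.016
```

Run:
```python
from h import *
c=camera_info("wrist");im=snapshot("wrist");cv2.imwrite(f"pics/wrist30.png",im[:,:,::-1])
a=1.1
go([(rw([-14.5-45*np.cos(a)+1,218,57+45*np.sin(a)+6]),3.82)])
```

```text
t 65.90 pos [0.5368 0.1225 0.0952] psi 3.86 rack [-43.9 218.   95.2] F [-4.1 -1.4  0.4] w 0.0160 q [ 0.09  0.55  1.65 -0.    0.94  1.59]
shift cm [ 1.    0.   -0.79] turn 0.0
```

View pics/wrist30.png

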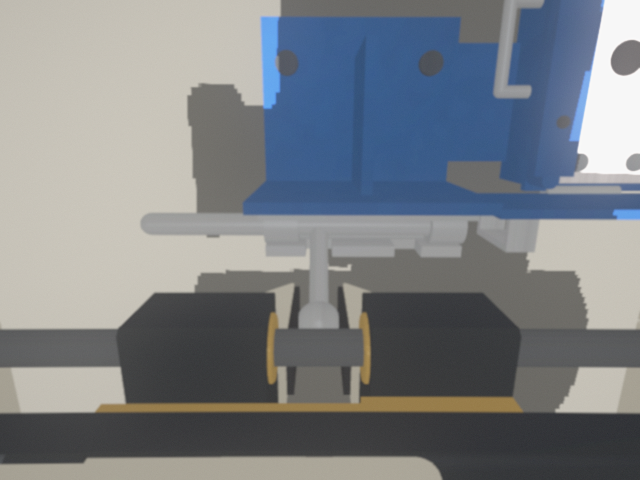

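Now raise further and shoot the bolt (−y = +tool y).

{"fn": "arm_command", "kwargs": {"plan": [[[1,0.2,0,-0.25,0],[1,0.5,0,-0.5,0],[1,0.8,0,-0.7,0],[1,1.0,0,-0.82,0],[1,1.0,0,-0.82,0],[1,1.0,0.6,-0.82,0],[1,1.0,1.2,-0.82,0],[1,1.0,1.8,-0.82,0],[1,1.0,2.4,-0.82,0],[1,1.0,2.4,-0.82,0]]]}}

```text
t: 67.15
tool_pos: [0.5482, 0.0984, 0.1032]
tcp_rot: [3.139, 0.105, -0.0]
contact_force: [-4.0, -1.3, 2.3]
width: 0.0157
```

{"fn": "arm_command", "kwargs": {"plan": [[[1,0,0.6,0,0],[1,0,1.2,0,0],[1,0,1.6,0,0],[1,0,1.75,0,0],[1,0,1.75,0,0],[1,0,1.75,0,0],[1,0,1.75,0,0],[1,0,1.75,0,0],[1,0,1.75,0,0],[1,0,1.75,0,0]]]}}

```text
t: 68.4
tool_pos: [0.5492, 0.0828, 0.1032]
tcp_rot: [-3.138, -0.106, 0.0]
contact_force: [-5.3, 5.5, 2.5]
width: 0.0157
```

Run:
```python
from h import *
c=camera_info("wrist");im=snapshot("wrist");cv2.imwrite(f"pics/wrist31.png",im[:,:,::-1])
go([])
```

```text
t 68.45 pos [0.5492 0.0828 0.1032] psi 3.85 rack [-34.1 177.6 103.2] F [-5.3  6.   2.2] w 0.0160 q [0.01 0.55 1.62 0.   0.97 1.51]
```

View pics/wrist31.png

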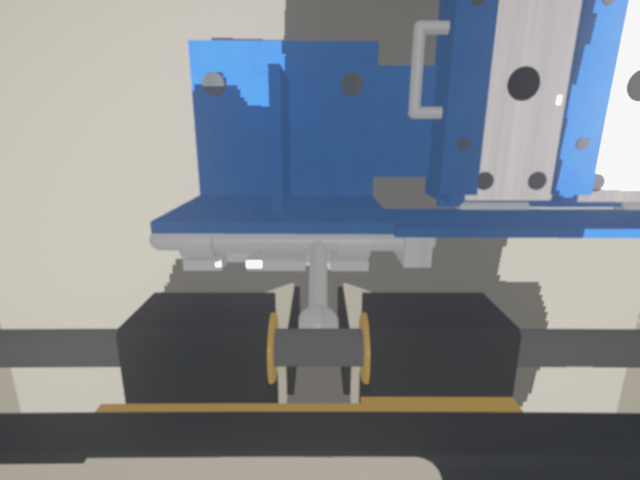

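Bolt at its stop (6 N). Lower the handle into the notch.

{"fn": "arm_command", "kwargs": {"plan": [[[1,-0.35,0,0.25,0],[1,-0.7,-0.02,0.54,0],[1,-1.05,-0.02,0.85,0],[1,-1.4,-0.02,1.17,0],[1,-1.65,-0.02,1.55,0],[1,-1.9,-0.02,1.91,0],[1,-2.1,-0.02,2.35,0],[1,-2.25,-0.02,2.8,0],[1,-2.35,-0.02,3.3,0],[1,-2.45,-0.02,3.9,0]]]}}

```text
t: 69.7
tool_pos: [0.5278, 0.0814, 0.0651]
tcp_rot: [-3.138, -0.105, -0.011]
contact_force: [1.0, 7.0, 4.6]
width: 0.0161
```

Run:
```python
from h import *
c=camera_info("wrist");im=snapshot("wrist");cv2.imwrite(f"pics/wrist32.png",im[:,:,::-1])
go([])
```

```text
t 69.75 pos [0.5277 0.0814 0.0648] psi 3.83 rack [-55.7 177.6  64.8] F [-0.2  7.7  7.8] w 0.0159 q [0.01 0.57 1.73 0.   0.84 1.51]
```

View pics/wrist32.png

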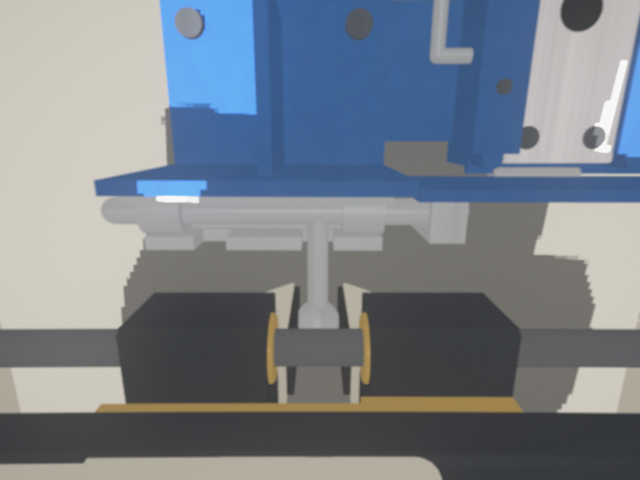

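Handle is down; release, rise and retreat for a check.

{"fn": "arm_command", "kwargs": {"plan": [[[0,0,0,0,0],[0,0,0,0,0],[0,0,0,0,0],[0,-0.3,0,-1,0],[0,-0.3,0,-3,0],[0,-0.3,0,-5,0],[0,-0.3,0,-7,0],[0,-0.3,0,-9,0],[0,-0.3,0,-9,0],[0,-0.3,0,-9,0]]]}}

```text
t: 71.0
tool_pos: [0.5216, 0.0801, 0.1538]
tcp_rot: [3.14, 0.106, -0.001]
contact_force: [0.0, -0.6, -0.8]
width: 0.0458
```

Run:
```python
from h import *
c=camera_info("wrist");im=snapshot("wrist");cv2.imwrite(f"pics/wrist33.png",im[:,:,::-1])
print(proj(c,[rw([-59.5,178,57])]))
im=snapshot("scene");cv2.imwrite(f"pics/scene33.png",cv2.resize(im[200:330,220:420,::-1],None,fx=4,fy=4,interpolation=cv2.INTER_CUBIC))
go([])
```

```text
[[316.6480638  250.38222876]]
t 71.10 pos [0.5214 0.0801 0.1533] psi 3.86 rack [-62.  176.7 153.3] F [0.3 0.5 0. ] w 0.0460 q [ 0.01  0.44  1.65 -0.    1.05  1.51]
```

View pics/wrist33.png

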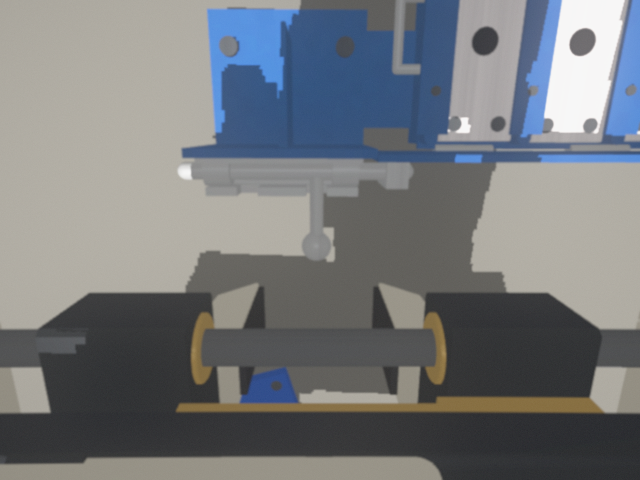

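View pics/scene33.png

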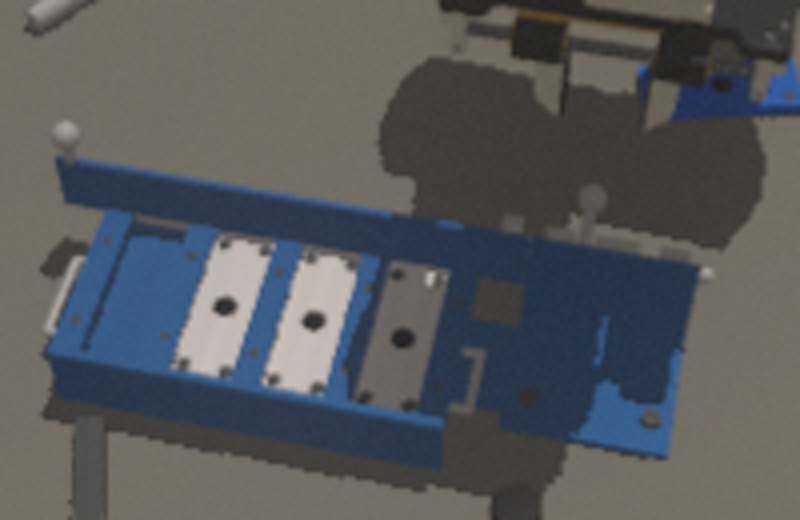

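{"fn": "arm_command", "kwargs": {"plan": [[[0,-1,2,-3,0],[0,-3,6,-7,0],[0,-5,11,-9,0],[0,-7,16,-9,0],[0,-9,21,-9,0],[0,-11,26,-9,0],[0,-13,31,-9,0],[0,-15,36,-9,0],[0,-15,36,-9,0],[0,-15,36,-9,0]]]}}

```text
t: 72.35
tool_pos: [0.3963, -0.2886, 0.2435]
tcp_rot: [-3.138, -0.105, 0.001]
contact_force: [-0.0, 0.6, 0.8]
width: 0.0458
```

Run:
```python
from h import *
im=snapshot("top");cv2.imwrite(f"pics/top34.png",cv2.resize(im[140:320,150:450,::-1],None,fx=2.6,fy=2.6,interpolation=cv2.INTER_CUBIC))
im=snapshot("scene");cv2.imwrite(f"pics/scene34.png",cv2.resize(im[200:330,220:420,::-1],None,fx=4,fy=4,interpolation=cv2.INTER_CUBIC))
go([])
```

```text
t 72.45 pos [ 0.3968 -0.2879  0.2439] psi 3.93 rack [-210.9 -182.2  243.9] F [-0.4  0.1 -0.1] w 0.0458 q [-0.78  0.28  1.62  0.    1.24  0.72]
```

View pics/top34.png

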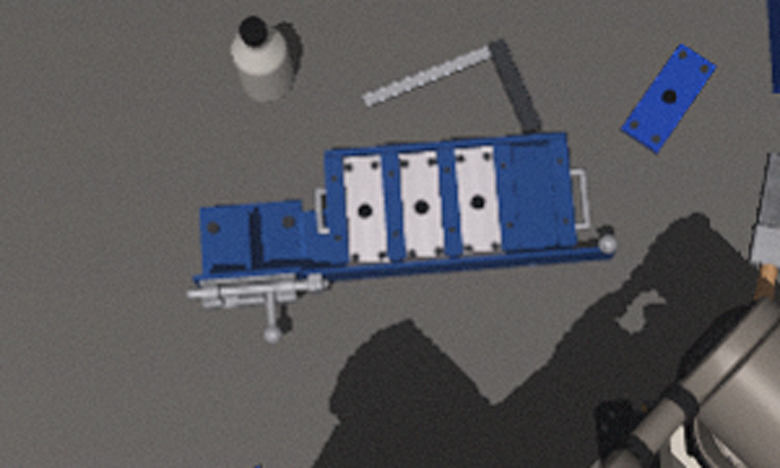

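View pics/scene34.png

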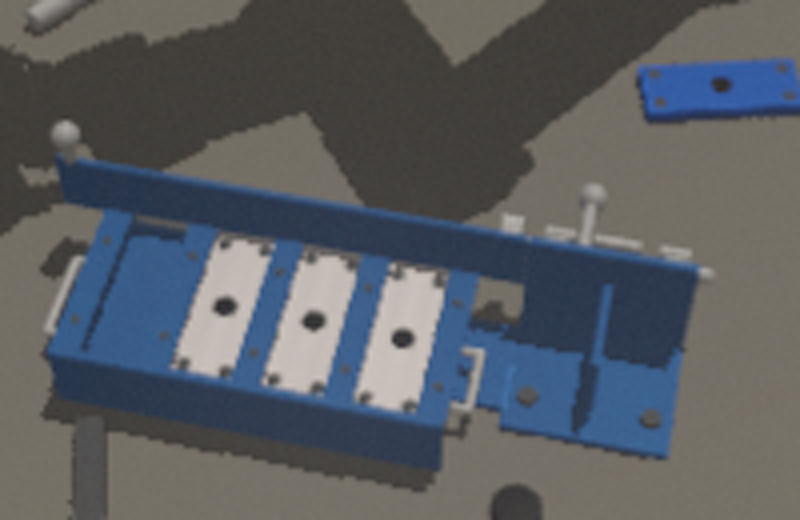

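Bolt knob at (593,194) and flap knob at (66,134) in the scene crop match the initial picture; all three plates line up. Handing in.

```bash
python3 -c "
from station import manip
print(manip.sign_off())"
```

```text
the job is handed in; nothing more can be done
None
```

The job is done and handed in at about 72 s of the 210 s allowed.

**What I did:**
- Lifted the bolt handle, drew the bolt fully back, dropped the handle in the other notch, and folded the flap down.
- Slid the two silver loose plates home into lanes 1 and 3, and left the stored plate in lane 2. Only two loose plates were present, and I did not touch either blue look-alike.
- Folded the flap shut, shot the bolt across and dropped the handle back into its first notch.

**Last checks:**
- In the scene image, the flap knob and bolt knob were at the same pixels as at the start, within about 1 px.
- Both new plates stopped against the back wall at about 9 N and were level with the stored one.
- The flap pressed firmly against its stop at about 9 N, and the bolt at about 6 N.
- I did not measure the bystander objects. The bottle and square in the last pictures, and the brush and chuck key in earlier ones, looked undisturbed.

**Disagreements, none affecting the result:**
- The wrist camera read about 2 mm off the other two cameras throughout.
- The fingers read 16 mm on the 18 mm ball knobs.
- After the flap was folded shut, the gripper sat about 3.6 mm further in than at the first grip. I took this as the ball slipping in the jaws. The wrist view then put the knob about 0.5 mm short of shut, so I pressed the flap home again.

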